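# Make up an autoclave kit and a field-sampling kit

## Robot

A 6-joint arm with a two-finger parallel gripper is mounted at the origin on the work surface. World frame = base frame: x ahead of the robot, y to its left, z up, the work surface at z = 0. Lengths are in m, angles in rad, forces in N, time in s.
With the tool pointing down it reaches from about 0.3 to 0.775 m from the base axis. Payload 14.6 kg.
Tool frame: the origin (TCP) lies at the very end of the fingers, on their centre line; the grasp point (between the pads) lies 19 mm behind it (bot.hold_point_z is the distance from the TCP to the grasp point, in m); y points along the fingers, z is the direction in which the jaws open and shut, and the axes are right-handed (so a half turn about y gives the same grasp; the last joint's range is limited). The gripper opens to 85 mm and grips with 20 to 120 N. Pads are 22 mm wide; open, the fingers measure 114 mm over their backs; the gripper's body (76 mm by 85 mm) begins 54 mm behind the grasp point. The pads swing forward as they close: fully open they stand 13 mm farther back than shut.
Start: joints at [-1.279, 0.3, 1.521, -0, 1.321, -0.067], TCP at [0.193, -0.515, 0.231] pointing down, gripper open.
Joint ranges: [-3.03, 3.03], [-0.79, 2.21], [0.23, 2.52], [-1.04, 4.18], [0, 3.07], [-2.55, 2.55]. Speed limits (rad/s): [2.22, 2.22, 2.57, 3.14, 3.14, 3.14].

## Interface

Orientations are given as a unit quaternion [w, x, y, z].
In Python, from rig import telemetry, eyes, bot gives the robot as it stands.
- The arm moves only by the tool step_arm, never from a script. Its argument "plan" is a list of rows, each an object of numbers: "x", "y", "z": the shift along the tool's x, y, z in cm; "rx", "ry", "rz": the turn, a rotation vector about the tool's x, y, z in rad; "grip": the opening, from 0 (shut) to 1 (fully open). In form: [{"x": .., "y": .., "z": .., "rx": .., "ry": .., "rz": .., "grip": ..}, ...]. A call has 1 to 8 rows; each row is the pose to reach, as a shift and turn from the pose commanded when the call began, along the tool's axes at that moment; what a row does not reach only later rows make up. A row lasts 1/8 s, in which the tool goes at most 62.5 mm and 10.7 degrees, less where a joint would pass 70% of its speed; a pose out of reach is approached as far as the arm can. A call with a gripper value outside its range is refused whole. The fingers move at their own pace and stop on an object; "squeeze" is the grip in N (left out, the last holds). Time passes only in rows, so rows that repeat a pose let the fingers close. It gives the time, the measured TCP pose, the force and the opening at its end, in the units of the state.
- telemetry.get_obs(): the state, without advancing time (a new reading comes with each control period).
- eyes.grab_frame(name): name is "side" or "top"; returns a dict with "color" (400x640x3 uint8, red, green, blue), "fx", "fy", "cx", "cy" (pixels), "D" ([k1, k2, p1, p2, k3] as OpenCV has them; the pictures are not rectified), "rvec" (rotation vector, rad) and "tvec" (3), from world to camera coordinates, as OpenCV has them. Camera axes: x right, y down, z forward; pixel columns grow to the right and rows downward; lengths in m; the calibration is good to about 2 mm. A picture is of the moment at which its call begins. There is no depth.
- bot.job_done(): hands the job in, once; it reports no verdict.
Trained networks look in the newest picture that a camera, given by its name, has taken for a name from the list of things; names that differ only in an ending like _2 or _b are one class to them, and where a whole thing is asked for, a point or a joint stands for the part that bears it (a point fixed in the world has none). Each returns a list of dicts, best first, with "confidence" (0 to 1); they miss things now and then, are a little off and sometimes report something else, mostly with a low value. They report only what shows in the picture. A call takes as long as a camera call. They do not tell look-alikes from the thing itself.
- eyes.look_for(camera, query): "extent" ([left, top, width, height] in pixels, round what is visible of it).
- eyes.trace(camera, query): "mask" (400x640 bool, what is visible of it) and "extent" ([left, top, width, height] in pixels, round what is visible of it).
- eyes.mark_of(camera, query): "location" ([column, row] in pixels: a listed point, or the origin of a listed thing).
The state is a dict: "time_s": time; "joint_positions": joint angles; "dq": joint speeds; "joint_torque": joint torques, N m; "tcp_pos": TCP position; "tcp_rot": TCP orientation; "wrist_force": force on the tool from outside, world axes, zero at the start; "moment": the same for the moment, N m; "finger_gap": finger opening in m.
Only numpy, scipy, OpenCV 4.12 (cv2) and the standard library are available. Lean on these libraries where they do the work, as an engineer would, in place of code of your own. Each camera call takes 0.05 s, during which the arm holds its last target. There are 200 camera calls.

## Task

Make up two kits from the stock on the lab bench, setting each thing down rather than dropping it, and leave the amber bottle where it stands. For the autoclave, in the stainless-steel tray: lay the hemostat whose jaws are open flat in the long compartment, leaving its jaws open so that the steam gets in, and stand the clear bottle with the blue cap upright in the free pocket beside the steel beaker. For the field, in the green tray: lay the hemostat that is ratcheted shut flat in the long compartment, and stand the white jar and the red-lidded sample box upright in the two pockets, one in each.

Things in the scene. Friction and masses are not known exactly. Their poses are not given: they have to be found in the camera images.
- hemo_open_c (a point): Flat-lying 140 mm steel hemostat, 38 g. Point: mid-height centre of its joint block, 24 (own x) x 12.5 (own y) x 8.5 mm thick; grip it there, across y. +x to the jaw tips (59 mm off), -x to the finger rings (end 82 mm off). OPEN: jaws in a V of about 25 deg that own x halves; 76 mm over the rings. Light hinge friction: squeezing shanks, rings or jaws would close it.
- hemo_open_jaw (a joint): Opening angle of the open hemostat in rad: 0 shut, about 0.44 at the start (0.38 to 0.50), growing as it opens; at most 0.8.
- hemo_shut_c (a point): Flat-lying 140 mm steel hemostat, 38 g. Point: mid-height centre of its joint block, 24 (own x) x 12.5 (own y) x 8.5 mm thick; grip it there, across y. +x to the jaw tips (59 mm off), -x to the finger rings (end 82 mm off). RATCHETED SHUT: jaws together, ratchet engaged, rings side by side, 50 mm over the rings; rigid.
- clear_bottle_c (a point): Clear glass bottle with a blue screw cap and paper label, 40 mm diameter, 72 mm tall, standing, 90 g. The point is its centre, 36 mm above its foot; z up. Grip it in its upper half so that the fingers stay above the tray walls. 
- white_jar_c (a point): White plastic jar with a white screw lid, 46 mm diameter, 58 mm tall, standing, 70 g. The point is its centre, 29 mm above its foot; z up. Grip it in its upper half so that the fingers stay above the tray walls. 
- sample_box_c (a point): White plastic sample box with a red lid, 56 mm (own x) by 42 mm (own y) by 48 mm tall, standing lid up, 80 g. The point is its centre, 24 mm above its foot; z up. Grip it across its 42 mm. Grip it in its upper half so that the fingers stay above the tray walls. 
- amber_bottle_c (a point): Amber glass bottle with a black cap, 40 mm diameter, 72 mm tall, standing among the stock; not part of either kit. The point is its centre, 36 mm above its foot.
- steel_tray: Bare-metal autoclave tray with drain holes, fixed, 196 (x) x 179 (y) mm. Origin: centre of underside. Floor 3 mm, outer walls 14 mm, dividers 10 mm high. Long compartment 190 x 100 mm, centre x 0, y -36.5. Two pockets 93 (x) x 70 (y) mm, centres x -48 and +48, y +51.5. The pocket at x +48 holds a fixed steel beaker, 43 mm wide, 51 mm high; x -48 is free.
- green_tray: Green plastic field-kit tray, fixed, 196 (x) x 179 (y) mm. Origin: centre of underside. Floor 3 mm, outer walls 14 mm, dividers 10 mm high. Long compartment 190 x 100 mm, centre x 0, y -36.5. Two pockets 93 (x) x 70 (y) mm, centres x -48 and +48, y +51.5. Both pockets are empty.
There are look-alikes about, which are no part of the job. Leave any purple look-alike of the part that bears white_jar_c alone. What is shaped like the part that bears hemo_open_c but black is not meant.

How it is judged:
At the end, for the whole second after the job is handed in: Each thing rests on the floor of its compartment, anywhere inside: hemostats flat (0.06 rad), the open one still open over 0.2 rad; bottle, jar and box upright (0.08 rad), jar and box in different pockets. All released and at rest; amber bottle within 25 mm of its start (x of hemo_open_c in the frame of steel_tray between -0.04 and 0.04 m and y of hemo_open_c in the frame of steel_tray between -0.0765 and 0.0035 m and z of hemo_open_c in the frame of steel_tray between 0.003 and 0.0105 m and angle between each of hemo_open_c, hemo_shut_c's own z axis and vertical below 0.06 rad and x of hemo_shut_c in the frame of green_tray between -0.04 and 0.04 m and y of hemo_shut_c in the frame of green_tray between -0.0765 and 0.0035 m and z of hemo_shut_c in the frame of green_tray between 0.003 and 0.0105 m and value of joint hemo_open_jaw above 0.2 rad and x of clear_bottle_c in the frame of steel_tray between -0.0803 and -0.0163 m and y of clear_bottle_c in the frame of steel_tray between 0.0235 and 0.0795 m and z of clear_bottle_c in the frame of steel_tray between 0.034 and 0.044 m and ((x of white_jar_c in the frame of green_tray between 0.0163 and 0.0803 m and y of white_jar_c in the frame of green_tray between 0.0235 and 0.0795 m and z of white_jar_c in the frame of green_tray between 0.027 and 0.037 m and x of sample_box_c in the frame of green_tray between -0.0803 and -0.0163 m and y of sample_box_c in the frame of green_tray between 0.0235 and 0.0795 m and z of sample_box_c in the frame of green_tray between 0.022 and 0.032 m) or (x of white_jar_c in the frame of green_tray between -0.0803 and -0.0163 m and y of white_jar_c in the frame of green_tray between 0.0235 and 0.0795 m and z of white_jar_c in the frame of green_tray between 0.027 and 0.037 m and x of sample_box_c in the frame of green_tray between 0.0163 and 0.0803 m and y of sample_box_c in the frame of green_tray between 0.0235 and 0.0795 m and z of sample_box_c in the frame of green_tray between 0.022 and 0.032 m)) and angle between each of clear_bottle_c, white_jar_c, sample_box_c's own z axis and vertical below 0.08 rad and linear speed of each of hemo_open, hemo_shut, clear_bottle, white_jar, sample_box below 0.02 m/s and angular speed of each of hemo_open, hemo_shut, clear_bottle, white_jar, sample_box below 0.2 rad/s and distance of amber_bottle_c from where it was at the start of the episode below 0.025 m); the robot touches nothing.
It fails at once if the amber bottle is knocked away or over (distance of amber_bottle_c from where it was at the start of the episode above 0.025 m or angle between amber_bottle_c's own z axis and vertical above 0.5 rad).
It fails at once if one of the five things is dropped (falls free from more than about 25 mm) ((linear speed of hemo_open above 0.7 m/s and contact force between hemo_open and anything else below 0.02 N) or (linear speed of hemo_shut above 0.7 m/s and contact force between hemo_shut and anything else below 0.02 N) or (linear speed of clear_bottle above 0.7 m/s and contact force between clear_bottle and anything else below 0.02 N) or (linear speed of white_jar above 0.7 m/s and contact force between white_jar and anything else below 0.02 N) or (linear speed of sample_box above 0.7 m/s and contact force between sample_box and anything else below 0.02 N)).
It also fails if it takes over 131 s, if anything falls off the work surface, if the arm or the gripper's body presses on something with over 40 N, if the wrist force passes 120 N, or if a joint passes its speed limit or range.

## Working session

There is one attempt and no reset: what is moved stays moved. The work goes in short steps, Python scripts to look and compute and a tool call to move; the robot and the scene stay as the last step left them, time stands still between calls to the robot, and variables do not carry over. Pictures are saved under pics/ and viewed, about 12 in all and at most 16, crops included, and the job is handed in when it is done.

Besides the shell and the picture viewer there is one more tool, called after ">>>" in YAML: its name, and indented under it one key for each argument. step_arm: Moves the arm, as the interface text tells. Its arguments: {"type":"object","properties":{"plan":{"type":"array","items":{"type":"object","properties":{"x":{"type":"number"},"y":{"type":"number"},"z":{"type":"number"},"rx":{"type":"number"},"ry":{"type":"number"},"rz":{"type":"number"},"grip":{"type":"number"}}}},"squeeze":{"type":"number"}},"required":["plan"]}

```bash
mkdir -p pics; ls
python3 - <<'E'
from rig import telemetry, eyes, bot
import cv2, numpy as np
print(telemetry.get_obs()); print(bot.hold_point_z)
for c in ("top","side"):
    f=eyes.grab_frame(c); cv2.imwrite(f"pics/{c}0.png",f["color"][...,::-1])
    R=cv2.Rodrigues(np.array(f["rvec"]))[0]; print(c,f["fx"],f["D"],"campos",-R.T@np.array(f["tvec"]).ravel())
    for q in ["hemo_open_c","hemo_shut_c","clear_bottle_c","white_jar_c","sample_box_c","amber_bottle_c","steel_tray","green_tray"]:
        print(q,[(np.round(d["location"],1).tolist(),round(d["confidence"],2)) for d in eyes.mark_of(c,q)])
E
```

```text
pics
{'time_s': 0.0, 'joint_positions': array([-1.27861261e+00,  3.00488413e-01,  1.52161548e+00, -1.08697817e-05,
        1.32068879e+00, -6.66015796e-02]), 'dq': array([ 9.93025830e-04, -9.49796879e-04, -2.65771482e-04, -1.78676574e-06,
       -2.65791188e-04,  7.36232797e-04]), 'joint_torque': array([ 1.08736564e-03, -5.43505776e+01, -3.61795700e+01, -5.80633287e-05,
        4.01301906e-03, -6.59598882e-06]), 'tcp_pos': array([ 0.19304897, -0.51474616,  0.23069726]), 'tcp_rot': array([ 0.12611994, -0.12622285,  0.69618017, -0.69533785]), 'wrist_force': array([ 0.0460023 ,  0.59057993, -0.80126549]), 'moment': array([-0.01748431,  0.06231648,  0.00147606]), 'finger_gap': 0.08521324068286472}
0.0187
top 420.1342471278744 [0.03047736 0.         0.         0.         0.        ] campos [3.62135653e-01 6.95102008e-04 1.21385782e+00]
hemo_open_c [([326.6, 237.8], 0.71), ([391.1, 145.3], 0.23)]
hemo_shut_c [([325.0, 194.3], 0.56)]
clear_bottle_c [([287.3, 145.8], 0.67)]
white_jar_c [([400.6, 98.3], 0.86), ([390.6, 145.4], 0.7), ([375.0, 115.4], 0.56)]
sample_box_c [([256.4, 155.1], 0.91)]
amber_bottle_c [([341.4, 148.0], 0.54), ([251.2, 156.8], 0.39)]
steel_tray [([413.3, 213.0], 0.78)]
green_tray [([224.6, 213.4], 0.74)]
side 452.0341858376399 [-0.02233757  0.          0.          0.          0.        ] campos [ 0.49822441 -0.74360055  0.66830278]
hemo_open_c [([262.6, 226.7], 0.79), ([207.8, 166.2], 0.61)]
hemo_shut_c [([320.2, 226.6], 0.52)]
clear_bottle_c [([374.8, 186.6], 0.75), ([397.1, 286.5], 0.26)]
white_jar_c [([439.6, 276.0], 0.71), ([476.7, 300.7], 0.63), ([398.1, 287.4], 0.58)]
sample_box_c [([361.1, 164.8], 0.9)]
amber_bottle_c [([377.9, 232.0], 0.57)]
steel_tray [([283.8, 329.0], 0.96)]
green_tray [([294.9, 154.5], 0.86)]
```

Run:
```python
import cv2
a=cv2.imread("pics/top0.png")[60:330,140:500]; cv2.imwrite("pics/top0c.png",cv2.resize(a,None,fx=2.2,fy=2.2,interpolation=cv2.INTER_CUBIC))
a=cv2.imread("pics/side0.png")[90:390,140:540]; cv2.imwrite("pics/side0c.png",cv2.resize(a,None,fx=2,fy=2,interpolation=cv2.INTER_CUBIC))
```

```text
(no output)
```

View pics/top0c.png

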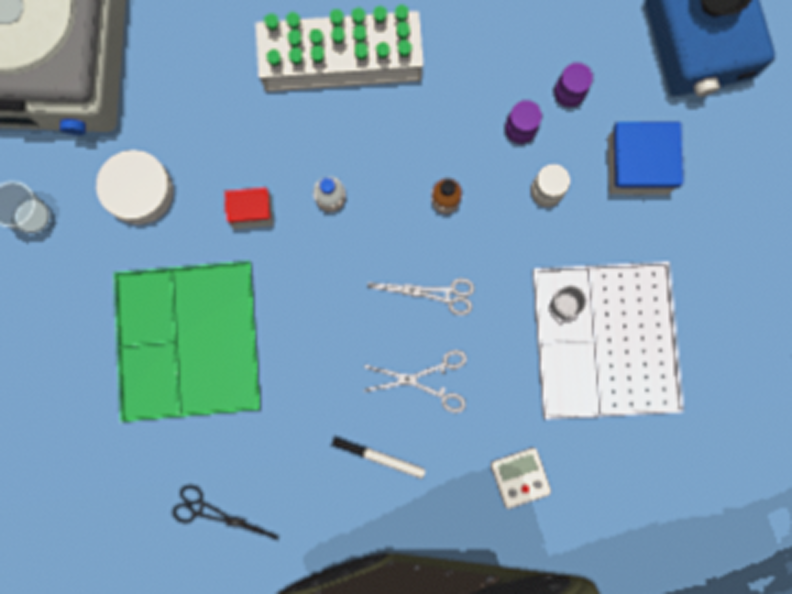

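View pics/side0c.png

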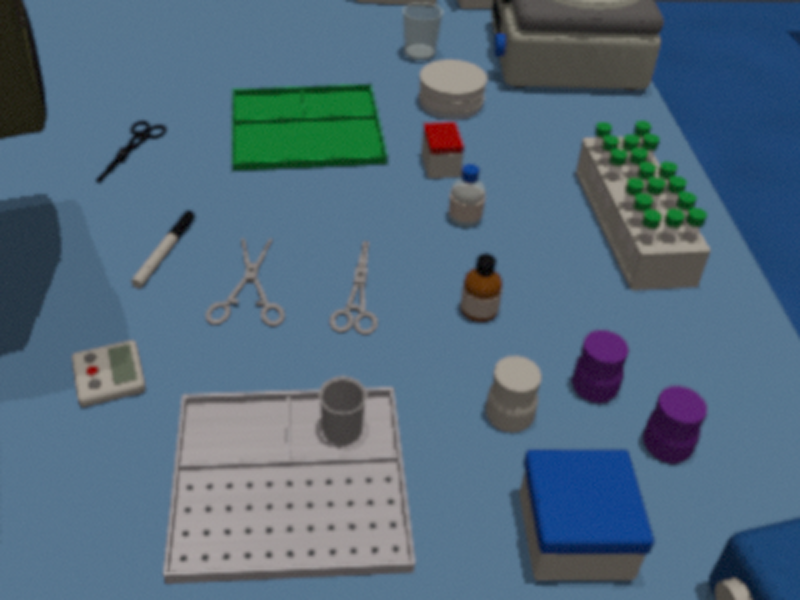

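Top view (crop at 2.2x, offset 140,60): the open hemostat is at about (326,233) and the shut one at (325,192), jaws to the left (+y). The box is at (253,153), clear bottle (290,146), amber (343,148), white jar (391,144), with purple jars beyond it. The green tray is on the left and the steel tray on the right, both with pockets on the +y side and the beaker at +x. The side view agrees. Next I'll measure.

```bash
cat > h.py <<'E'
from rig import telemetry, eyes, bot
import cv2, numpy as np
from scipy.optimize import least_squares
from scipy.spatial.transform import Rotation as Ro
np.set_printoptions(precision=4,suppress=True)
def ray(f,px):
    K=np.array([[f["fx"],0,f["cx"]],[0,f["fy"],f["cy"]],[0,0,1]])
    u=cv2.undistortPoints(np.array(px,float).reshape(-1,1,2),K,np.array(f["D"])).reshape(-1,2)
    R=cv2.Rodrigues(np.array(f["rvec"],float))[0]; t=np.array(f["tvec"]).ravel()
    return -R.T@t, np.c_[u,np.ones(len(u))]@R
def onz(f,px,z):
    o,d=ray(f,px); return (o+d*((z-o[2])/d[:,2])[:,None])[:,:2]
def proj(f,P):
    K=np.array([[f["fx"],0,f["cx"]],[0,f["fy"],f["cy"]],[0,0,1]])
    return cv2.projectPoints(np.array(P,float).reshape(-1,1,3),np.array(f["rvec"],float),np.array(f["tvec"],float),K,np.array(f["D"]))[0].reshape(-1,2)
E
python3 - <<'E'
from h import *
F={c:eyes.grab_frame(c) for c in ("top","side")}
H=dict(hemo_open_c=.00425,hemo_shut_c=.00425,clear_bottle_c=.036,white_jar_c=.029,sample_box_c=.024,amber_bottle_c=.036,steel_tray=0,green_tray=0)
near={"white_jar_c":{"top":(391,145),"side":(397,287)}, "amber_bottle_c":{"top":(342,148),"side":(380,235)},"hemo_open_c":{"top":(326,235),"side":(263,227)}}
for q,z in H.items():
    for c in F:
        L=eyes.mark_of(c,q)
        if q in near: L=sorted(L,key=lambda d:np.hypot(*(np.array(d["location"])-near[q][c])))
        print(q,c,onz(F[c],L[0]["location"],z)[0] if L else None)
# yaws from masks
for q,z in [("steel_tray",.014),("green_tray",.014),("sample_box_c",.048),("hemo_open_c",.004),("hemo_shut_c",.004)]:
  for c in F:
    L=eyes.trace(c,q)
    if q in near: L=sorted(L,key=lambda d:np.hypot(d["extent"][0]+d["extent"][2]/2-near[q][c][0],d["extent"][1]+d["extent"][3]/2-near[q][c][1]))
    if not L: print(q,c,"none"); continue
    m=L[0]["mask"]
    if q=="sample_box_c":
        im=F[c]["color"].astype(int); m=m&(im[...,0]>1.8*im[...,1])
    v,u=np.nonzero(m); P=onz(F[c],np.c_[u,v],z)
    (cx,cy),(w,h),a=cv2.minAreaRect((P*1000).astype(np.float32))
    d=P-P.mean(0); e=np.linalg.eigh(d.T@d)[1][:,1]
    print(q,c,L[0]["confidence"],"rect",cx,cy,w,h,a,"pca yaw deg",np.degrees(np.arctan2(e[1],e[0])), "mean",P.mean(0))
E
```

```text
hemo_open_c top [ 0.4217 -0.015 ]
hemo_open_c side [ 0.417  -0.0202]
hemo_shut_c top [ 0.5469 -0.0275]
hemo_shut_c side [ 0.5452 -0.0275]
clear_bottle_c top [0.6726 0.0846]
clear_bottle_c side None
white_jar_c top [ 0.6837 -0.2207]
white_jar_c side [ 0.677  -0.2188]
sample_box_c top None
sample_box_c side [0.6579 0.1843]
amber_bottle_c top [ 0.6635 -0.0806]
amber_bottle_c side [ 0.6628 -0.0779]
steel_tray top [ 0.4888 -0.2666]
steel_tray side [ 0.473  -0.2848]
green_tray top [0.4875 0.2692]
green_tray side [0.491  0.2672]
steel_tray top 0.63 rect 476.29229736328125 -279.5852966308594 195.7419891357422 181.3771209716797 1.4160438776016235 pca yaw deg 177.3296044801855 mean [ 0.4754 -0.279 ]
steel_tray side 0.67 rect 473.9139404296875 -278.4765319824219 196.24240112304688 202.0085906982422 1.2780271768569946 pca yaw deg -163.47894259692947 mean [ 0.4736 -0.2926]
green_tray top 0.94 rect 489.19061279296875 268.1981201171875 196.46449279785156 182.7539520263672 3.529101610183716 pca yaw deg -173.9432812955903 mean [0.4886 0.2683]
green_tray side none
sample_box_c top 0.67 rect 657.695861
[... 277 characters left out ...]
1 mean [0.6561 0.1733]
hemo_open_c top 0.65 rect 427.0391845703125 -37.93852996826172 67.88240814208984 21.458538055419922 71.02464294433594 pca yaw deg 71.26157819051592 mean [ 0.4307 -0.0232]
hemo_open_c side 0.67 rect 425.6726989746094 -45.318695068359375 71.5626449584961 91.83617401123047 3.6859922409057617 pca yaw deg 104.23925956069827 mean [ 0.4358 -0.0433]
hemo_shut_c top 0.58 rect 540.744140625 -40.81682586669922 137.0791015625 47.10099792480469 88.52808380126953 pca yaw deg 82.06992670680857 mean [ 0.5444 -0.0593]
hemo_shut_c side 0.76 rect 539.6307373046875 -41.58820343017578 142.1422882080078 47.00014877319336 86.56330108642578 pca yaw deg 81.42460986914007 mean [ 0.5419 -0.0631]
```

```bash
cat >> h.py <<'E'
def rect(f,x0,x1,y0,y1,z,s):  # top-down metric view: rows=-x, cols=-y, s px per m
    xs=np.arange(x1,x0,-1/s); ys=np.arange(y1,y0,-1/s)
    X,Y=np.meshgrid(xs,ys,indexing="ij")
    p=proj(f,np.c_[X.ravel(),Y.ravel(),np.full(X.size,z)]).astype(np.float32).reshape(*X.shape,2)
    return cv2.remap(f["color"],p[...,0],p[...,1],cv2.INTER_CUBIC)[...,::-1].copy()
def grid(im,x0,x1,y0,y1,s,st=.02):
    for x in np.arange(np.ceil(x0/st)*st,x1,st):
        r=int((x1-x)*s); cv2.line(im,(0,r),(im.shape[1],r),(0,0,255),1); cv2.putText(im,f"{x*1000:.0f}",(0,r),0,.33,(0,0,0),1)
    for y in np.arange(np.ceil(y0/st)*st,y1,st):
        c=int((y1-y)*s); cv2.line(im,(c,0),(c,im.shape[0]),(0,0,255),1); cv2.putText(im,f"{y*1000:.0f}",(c,10),0,.33,(0,0,0),1)
    return im
E
python3 - <<'E'
from h import *
B=(.375,.575,-.115,.055)
ims=[]
for c in ("top","side"):
    f=eyes.grab_frame(c); ims.append(grid(rect(f,*B,.004,2350),*B,2350))
cv2.imwrite("pics/hemo.png",np.hstack(ims))
E
```

```text
(no output)
```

View pics/hemo.png

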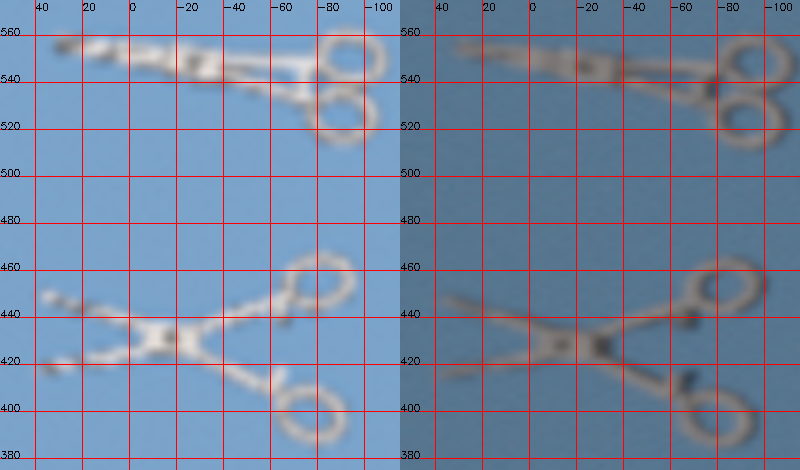

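The metric views give the open joint at about (430,-17.5) mm with yaw 86.7°, and the shut joint at (546.5,-27.5) mm with yaw 81.7°. Both cameras agree to within about 2 mm along x; along y the shut joint reads about 5 mm apart (top -30, side -25).

```bash
cat >> h.py <<'E'
def go(x,y,z,yawdeg=None,ob=None):
    "print tool-frame shift (cm) and turn (rad) to reach TCP x,y,z with jaw axis at yaw (mod 180)"
    o=ob or telemetry.get_obs(); q=np.array(o["tcp_rot"]); R=Ro.from_quat(q[[1,2,3,0]]).as_matrix()
    s=R.T@(np.array([x,y,z])-o["tcp_pos"])*100; out=[]
    print("pos",o["tcp_pos"],"jaw yaw",np.degrees(np.arctan2(R[1,2],R[0,2])),"j",np.array(o["joint_positions"])[[0,5]],"t",o["time_s"],"gap",o["finger_gap"],"F",np.array(o["wrist_force"]))
    print("shift cm",s)
    if yawdeg is not None:
        for k in (0,180):
            a=np.radians(yawdeg+k); zt=np.array([np.cos(a),np.sin(a),0]); yt=np.array([0,0,-1.]); D=np.c_[np.cross(yt,zt),yt,zt]
            print("turn",Ro.from_matrix(R.T@D).as_rotvec())
E
python3 - <<'E'
from h import *
go(.5465,-.0275,.15,-8.3)
f=eyes.grab_frame("side"); print("clear side",onz(f,[374.8,186.6],.036)); 
f=eyes.grab_frame("top"); print("box top",onz(f,[256.4,155.1],.024),"purple",onz(f,[[400.6,98.3],[375,115.4]],.03))
E
```

```text
pos [ 0.1931 -0.515   0.2313] jaw yaw -69.44795781539986 j [-1.2786 -0.0665] t 2.4 gap 0.08547040038533192 F [ 0.5446  0.7975 -0.1079]
shift cm [-50.2029   8.1283 -33.2394]
turn [-0.     -1.0672 -0.    ]
turn [ 0.      2.0744 -0.    ]
clear side [[0.677  0.0751]]
box top [[0.6571 0.174 ]] purple [[ 0.8158 -0.2513]
 [ 0.7658 -0.1739]]
```

>>> step_arm:
  plan:
    - {"x": -50.2, "y": 8.1, "z": -33.2, "ry": -1.067, "grip": 1}
    - {"x": -50.2, "y": 8.1, "z": -33.2, "ry": -1.067, "grip": 1}
    - {"x": -50.2, "y": 8.1, "z": -33.2, "ry": -1.067, "grip": 1}
    - {"x": -50.2, "y": 8.1, "z": -33.2, "ry": -1.067, "grip": 1}
    - {"x": -50.2, "y": 8.1, "z": -33.2, "ry": -1.067, "grip": 1}
    - {"x": -50.2, "y": 8.1, "z": -33.2, "ry": -1.067, "grip": 1}
    - {"x": -50.2, "y": 8.1, "z": -33.2, "ry": -1.067, "grip": 1}
    - {"x": -50.2, "y": 8.1, "z": -33.2, "ry": -1.067, "grip": 1}

```text
invalid input at $.plan[0]: expected keys x, y, z, rx, ry, rz, grip
```

>>> step_arm:
  plan:
    - {"x": -50.2, "y": 8.1, "z": -33.2, "rx": 0, "ry": -1.067, "rz": 0, "grip": 1}
    - {"x": -50.2, "y": 8.1, "z": -33.2, "rx": 0, "ry": -1.067, "rz": 0, "grip": 1}
    - {"x": -50.2, "y": 8.1, "z": -33.2, "rx": 0, "ry": -1.067, "rz": 0, "grip": 1}
    - {"x": -50.2, "y": 8.1, "z": -33.2, "rx": 0, "ry": -1.067, "rz": 0, "grip": 1}
    - {"x": -50.2, "y": 8.1, "z": -33.2, "rx": 0, "ry": -1.067, "rz": 0, "grip": 1}
    - {"x": -50.2, "y": 8.1, "z": -33.2, "rx": 0, "ry": -1.067, "rz": 0, "grip": 1}
    - {"x": -50.2, "y": 8.1, "z": -33.2, "rx": 0, "ry": -1.067, "rz": 0, "grip": 1}
    - {"x": -50.2, "y": 8.1, "z": -33.2, "rx": 0, "ry": -1.067, "rz": 0, "grip": 1}

```text
time_s: 3.5
tcp_pos: [0.4852, -0.1121, 0.1646]
tcp_rot: [-0.463, 0.462, -0.535, 0.535]
wrist_force: [0.6, -0.8, 0.4]
finger_gap: 0.0854
```

```bash
python3 -c "
from h import *
go(.5465,-.0275,.15,-8.3)"
```

```text
pos [ 0.4852 -0.1121  0.1646] jaw yaw -8.305032794809337 j [-0.3005 -0.1556] t 3.5 gap 0.08538610617202563 F [ 0.5666 -0.7518  0.3523]
shift cm [-9.2538  1.4651  4.8455]
turn [-0.0008 -0.0001  0.0002]
turn [-0.0003  3.1415 -0.0012]
```

>>> step_arm:
  plan:
    - {"x": -9.25, "y": 1.5, "z": 4.85, "rx": 0, "ry": 0, "rz": 0, "grip": 0.5}
    - {"x": -9.25, "y": 1.5, "z": 4.85, "rx": 0, "ry": 0, "rz": 0, "grip": 0.5}
    - {"x": -9.25, "y": 7, "z": 4.85, "rx": 0, "ry": 0, "rz": 0, "grip": 0.5}
    - {"x": -9.25, "y": 12, "z": 4.85, "rx": 0, "ry": 0, "rz": 0, "grip": 0.5}
    - {"x": -9.25, "y": 14, "z": 4.85, "rx": 0, "ry": 0, "rz": 0, "grip": 0.5}
    - {"x": -9.25, "y": 15.2, "z": 4.85, "rx": 0, "ry": 0, "rz": 0, "grip": 0.5}
    - {"x": -9.25, "y": 16.1, "z": 4.85, "rx": 0, "ry": 0, "rz": 0, "grip": 0.5}
    - {"x": -9.25, "y": 16.1, "z": 4.85, "rx": 0, "ry": 0, "rz": 0, "grip": 0.5}

```text
time_s: 4.5
tcp_pos: [0.5456, -0.0294, 0.0037]
tcp_rot: [-0.462, 0.462, -0.535, 0.535]
wrist_force: [0.2, -0.2, 1.4]
finger_gap: 0.043
```

Run:
```python
from h import *
go(.5465,-.0275,.0025,-8.3)
f=eyes.grab_frame("side"); a=f["color"][150:300,220:420,::-1]
b=eyes.grab_frame("top")["color"][150:270,260:420,::-1]
cv2.imwrite("pics/g1.png",np.vstack([cv2.resize(a,(640,480),interpolation=2)]))
```

```text
pos [ 0.5456 -0.0294  0.0037] jaw yaw -8.310476686870144 j [-0.1209  0.0241] t 4.5 gap 0.04299678096080988 F [ 0.195  -0.2431  1.4216]
shift cm [-0.2027  0.1206  0.0612]
turn [-0.0002 -0.0002 -0.    ]
turn [ 0.      3.1414 -0.0002]
```

View pics/g1.png

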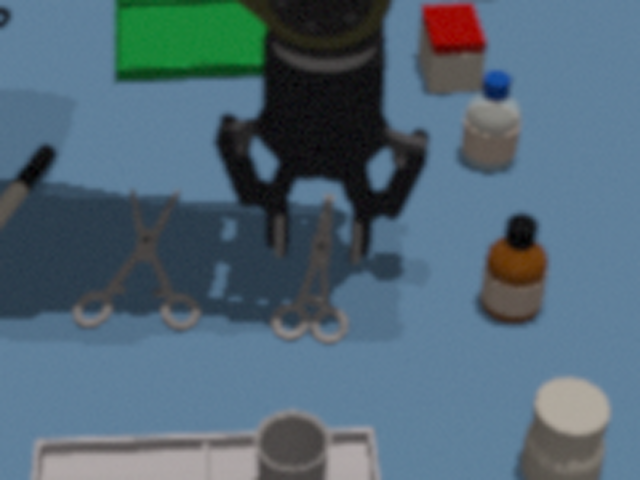

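Side view crop: fingers at (280,250) and (360,250), straddling the joint at (320,245). I'll close.

>>> step_arm:
  plan:
    - {"x": -0.1, "y": 0.1, "z": 0, "rx": 0, "ry": 0, "rz": 0, "grip": 0}
    - {"x": -0.1, "y": 0.1, "z": 0, "rx": 0, "ry": 0, "rz": 0, "grip": 0}
    - {"x": -0.1, "y": 0.1, "z": 0, "rx": 0, "ry": 0, "rz": 0, "grip": 0}
    - {"x": -0.1, "y": 0.1, "z": 0, "rx": 0, "ry": 0, "rz": 0, "grip": 0}
    - {"x": -0.1, "y": 0.1, "z": 0, "rx": 0, "ry": 0, "rz": 0, "grip": 0}
    - {"x": -0.1, "y": 0.1, "z": 0, "rx": 0, "ry": 0, "rz": 0, "grip": 0}
  squeeze: 40

```text
time_s: 5.35
tcp_pos: [0.5459, -0.0283, 0.0031]
tcp_rot: [-0.463, 0.462, -0.535, 0.535]
wrist_force: [-1.8, 1.1, 6.0]
finger_gap: 0.011
```

>>> step_arm:
  plan:
    - {"x": 0, "y": -3, "z": 0, "rx": 0, "ry": 0, "rz": 0, "grip": 0}
    - {"x": 0, "y": -8, "z": 0, "rx": 0, "ry": 0, "rz": 0, "grip": 0}
    - {"x": 0, "y": -12, "z": 0, "rx": 0, "ry": 0, "rz": 0, "grip": 0}
    - {"x": 0, "y": -12, "z": 0, "rx": 0, "ry": 0, "rz": 0, "grip": 0}

```text
time_s: 5.85
tcp_pos: [0.5469, -0.0285, 0.1256]
tcp_rot: [-0.464, 0.461, -0.533, 0.536]
wrist_force: [0.1, 0.2, -0.9]
finger_gap: 0.0106
```

Run:
```python
from h import *
go(.5027,.2323,.12,93.5)
f=eyes.grab_frame("side"); a=f["color"][120:280,220:420,::-1]
cv2.imwrite("pics/g2.png",cv2.resize(a,(500,400),interpolation=2))
```

```text
pos [ 0.5469 -0.0285  0.1256] jaw yaw -8.306048715036706 j [-0.119  0.026] t 5.85 gap 0.010616404289690724 F [ 0.0955  0.2322 -0.8596]
shift cm [-25.1712   0.5151  -8.1479]
turn [-0.004  -1.7768  0.0048]
turn [-0.0045  1.3647 -0.0038]
```

View pics/g2.png

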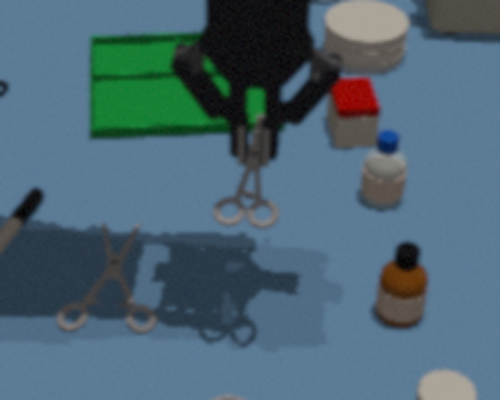

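The shut hemostat is held level at (255,150). I'll carry it to the green tray.

>>> step_arm:
  plan:
    - {"x": -25.2, "y": 0.5, "z": -8.1, "rx": 0, "ry": 1.365, "rz": 0, "grip": 0}
    - {"x": -25.2, "y": 0.5, "z": -8.1, "rx": 0, "ry": 1.365, "rz": 0, "grip": 0}
    - {"x": -25.2, "y": 0.5, "z": -8.1, "rx": 0, "ry": 1.365, "rz": 0, "grip": 0}
    - {"x": -25.2, "y": 0.5, "z": -8.1, "rx": 0, "ry": 1.365, "rz": 0, "grip": 0}
    - {"x": -25.2, "y": 0.5, "z": -8.1, "rx": 0, "ry": 1.365, "rz": 0, "grip": 0}
    - {"x": -25.2, "y": 0.5, "z": -8.1, "rx": 0, "ry": 1.365, "rz": 0, "grip": 0}
    - {"x": -25.2, "y": 0.5, "z": -8.1, "rx": 0, "ry": 1.365, "rz": 0, "grip": 0}
    - {"x": -25.2, "y": 0.5, "z": -8.1, "rx": 0, "ry": 1.365, "rz": 0, "grip": 0}

```text
time_s: 6.9
tcp_pos: [0.5012, 0.2326, 0.1159]
tcp_rot: [-0.019, 0.021, -0.707, 0.707]
wrist_force: [0.2, -0.1, -0.9]
finger_gap: 0.0106
```

Run:
```python
from h import *
go(.5027,.2323,.0065,93.5)
```

```text
pos [0.5012 0.2326 0.1159] jaw yaw -86.79077764214733 j [0.3681 1.8829] t 6.9 gap 0.010589227454914286 F [ 0.2299 -0.0528 -0.932 ]
shift cm [-0.1714 10.9412  0.0246]
turn [-0.0038  3.1365 -0.0012]
turn [-0.0008 -0.0051  0.0024]
```

>>> step_arm:
  plan:
    - {"x": -0.1, "y": 5, "z": 0, "rx": 0, "ry": 0, "rz": 0, "grip": 0}
    - {"x": -0.1, "y": 8.5, "z": 0, "rx": 0, "ry": 0, "rz": 0, "grip": 0}
    - {"x": -0.1, "y": 10, "z": 0, "rx": 0, "ry": 0, "rz": 0, "grip": 0}
    - {"x": -0.1, "y": 10.6, "z": 0, "rx": 0, "ry": 0, "rz": 0, "grip": 0}
    - {"x": -0.1, "y": 10.6, "z": 0, "rx": 0, "ry": 0, "rz": 0, "grip": 0}
    - {"x": -0.1, "y": 10.8, "z": 0, "rx": 0, "ry": 0, "rz": 0, "grip": 0}
    - {"x": -0.1, "y": 10.8, "z": 0, "rx": 0, "ry": 0, "rz": 0, "grip": 0}

```text
time_s: 7.78
tcp_pos: [0.5031, 0.2329, 0.0102]
tcp_rot: [0.022, -0.021, 0.707, -0.707]
wrist_force: [0.1, 1.3, -1.1]
finger_gap: 0.0111
```

>>> step_arm:
  plan:
    - {"x": 0, "y": 0.2, "z": 0, "rx": 0, "ry": 0, "rz": 0, "grip": 0}
    - {"x": 0, "y": 0.3, "z": 0, "rx": 0, "ry": 0, "rz": 0, "grip": 0}
    - {"x": 0, "y": 0.3, "z": 0, "rx": 0, "ry": 0, "rz": 0, "grip": 0}

```text
time_s: 8.15
tcp_pos: [0.5028, 0.2327, 0.0065]
tcp_rot: [-0.021, 0.022, -0.707, 0.707]
wrist_force: [-0.7, -0.1, -0.8]
finger_gap: 0.011
```

>>> step_arm:
  plan:
    - {"x": 0, "y": 0.1, "z": 0, "rx": 0, "ry": 0, "rz": 0, "grip": 0}
    - {"x": 0, "y": 0.1, "z": 0, "rx": 0, "ry": 0, "rz": 0, "grip": 0.2}
    - {"x": 0, "y": 0.1, "z": 0, "rx": 0, "ry": 0, "rz": 0, "grip": 0.35}
    - {"x": 0, "y": 0.1, "z": 0, "rx": 0, "ry": 0, "rz": 0, "grip": 0.4}
    - {"x": 0, "y": 0.1, "z": 0, "rx": 0, "ry": 0, "rz": 0, "grip": 0.4}
    - {"x": 0, "y": -4, "z": 0, "rx": 0, "ry": 0, "rz": 0, "grip": 0.4}
    - {"x": 0, "y": -9, "z": 0, "rx": 0, "ry": 0, "rz": 0, "grip": 0.4}
    - {"x": 0, "y": -12, "z": 0, "rx": 0, "ry": 0, "rz": 0, "grip": 0.4}

```text
time_s: 9.15
tcp_pos: [0.5033, 0.2329, 0.129]
tcp_rot: [0.022, -0.021, 0.707, -0.706]
wrist_force: [0.4, -0.3, -1.1]
finger_gap: 0.0342
```

Run:
```python
from h import *
go(.4295,-.0178,.10,-3.3)
f=eyes.grab_frame("side"); a=f["color"][100:250,200:400,::-1]
cv2.imwrite("pics/g3.png",cv2.resize(a,(600,450),interpolation=2))
```

```text
pos [0.5033 0.2329 0.129 ] jaw yaw -86.51594133639831 j [0.3674 1.8773] t 9.15 gap 0.034235947659587214 F [ 0.4379 -0.258  -1.0635]
shift cm [ 8.9006  2.8647 24.5799]
turn [-0.001  -1.4524 -0.0024]
turn [ 0.0025  1.6892 -0.0011]
```

View pics/g3.png

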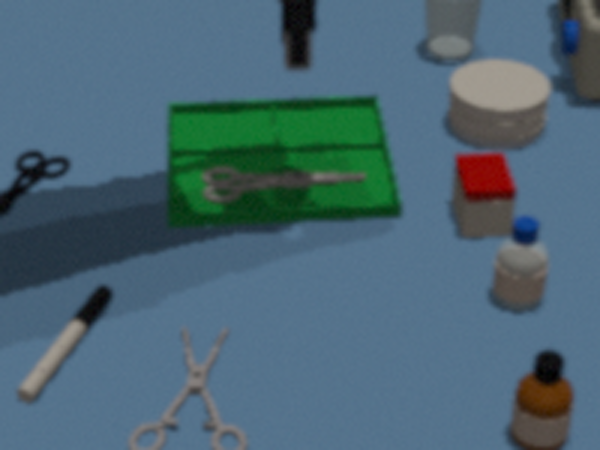

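The shut hemostat lies in the green tray's long compartment, around (285,182) in the crop. Next is the open one.

>>> step_arm:
  plan:
    - {"x": 8.9, "y": 2.5, "z": 24.6, "rx": 0, "ry": -1.452, "rz": 0, "grip": 0.5}
    - {"x": 8.9, "y": 2.5, "z": 24.6, "rx": 0, "ry": -1.452, "rz": 0, "grip": 0.5}
    - {"x": 8.9, "y": 2.5, "z": 24.6, "rx": 0, "ry": -1.452, "rz": 0, "grip": 0.5}
    - {"x": 8.9, "y": 2.5, "z": 24.6, "rx": 0, "ry": -1.452, "rz": 0, "grip": 0.5}
    - {"x": 8.9, "y": 2.5, "z": 24.6, "rx": 0, "ry": -1.452, "rz": 0, "grip": 0.5}
    - {"x": 8.9, "y": 2.5, "z": 24.6, "rx": 0, "ry": -1.452, "rz": 0, "grip": 0.5}
    - {"x": 8.9, "y": 2.5, "z": 24.6, "rx": 0, "ry": -1.452, "rz": 0, "grip": 0.5}
    - {"x": 8.9, "y": 2.5, "z": 24.6, "rx": 0, "ry": -1.452, "rz": 0, "grip": 0.5}

```text
time_s: 10.2
tcp_pos: [0.4289, -0.0183, 0.1015]
tcp_rot: [0.482, -0.482, 0.518, -0.518]
wrist_force: [-0.4, -0.5, -0.1]
finger_gap: 0.0422
```

Run:
```python
from h import *
go(.4295,-.0178,.003,-3.3)
```

```text
pos [ 0.4289 -0.0183  0.1015] jaw yaw -4.100521394530305 j [-0.128  -0.0565] t 10.2 gap 0.042210516733990636 F [-0.3799 -0.5187 -0.0548]
shift cm [-0.0545  9.847   0.0538]
turn [ 0.0001 -0.014  -0.    ]
turn [0.0001 3.1276 0.0001]
```

>>> step_arm:
  plan:
    - {"x": 0, "y": 4, "z": 0, "rx": 0, "ry": 0, "rz": 0, "grip": 0.5}
    - {"x": 0, "y": 8, "z": 0, "rx": 0, "ry": 0, "rz": 0, "grip": 0.5}
    - {"x": 0, "y": 9.2, "z": 0, "rx": 0, "ry": 0, "rz": 0, "grip": 0.5}
    - {"x": 0, "y": 9.7, "z": 0, "rx": 0, "ry": 0, "rz": 0, "grip": 0.5}
    - {"x": 0, "y": 9.7, "z": 0, "rx": 0, "ry": 0, "rz": 0, "grip": 0.5}
    - {"x": 0, "y": 9.7, "z": 0, "rx": 0, "ry": 0, "rz": 0, "grip": 0.5}

```text
time_s: 10.95
tcp_pos: [0.4296, -0.0183, 0.0056]
tcp_rot: [-0.481, 0.48, -0.519, 0.519]
wrist_force: [-0.1, 0.3, -0.2]
finger_gap: 0.0428
```

Run:
```python
from h import *
go(.4295,-.0178,.003,-3.3)
f=eyes.grab_frame("side"); a=f["color"][150:300,180:380,::-1]
cv2.imwrite("pics/g4.png",cv2.resize(a,(640,480),interpolation=2))
```

```text
pos [ 0.4296 -0.0183  0.0056] jaw yaw -4.4376839017589464 j [-0.1277 -0.0503] t 10.95 gap 0.04281759632047337 F [-0.0699  0.3374 -0.1663]
shift cm [-0.0466  0.255  -0.0163]
turn [-0.0018 -0.0199  0.0001]
turn [-0.0002  3.1217 -0.0028]
```

View pics/g4.png

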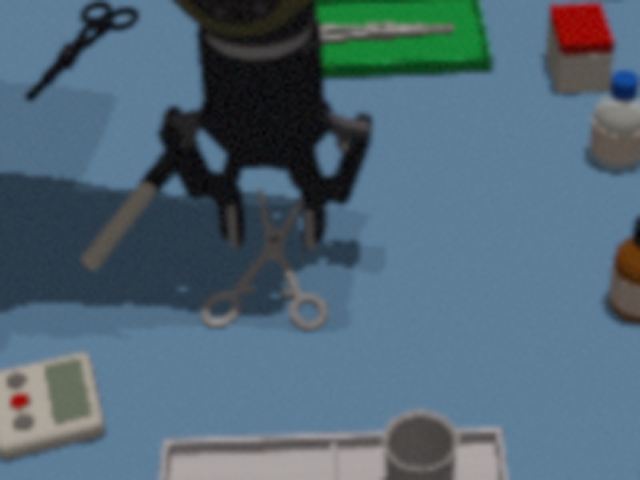

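Fingers at (235,235) and (315,235), with the joint between them at (273,240). I'll trim height and yaw, then close gently.

>>> step_arm:
  plan:
    - {"x": 0, "y": 0.25, "z": 0, "rx": 0, "ry": -0.02, "rz": 0, "grip": 0.3}
    - {"x": 0, "y": 0.25, "z": 0, "rx": 0, "ry": -0.02, "rz": 0, "grip": 0}
    - {"x": 0, "y": 0.25, "z": 0, "rx": 0, "ry": -0.02, "rz": 0, "grip": 0}
    - {"x": 0, "y": 0.25, "z": 0, "rx": 0, "ry": -0.02, "rz": 0, "grip": 0}
    - {"x": 0, "y": 0.25, "z": 0, "rx": 0, "ry": -0.02, "rz": 0, "grip": 0}
    - {"x": 0, "y": 0.25, "z": 0, "rx": 0, "ry": -0.02, "rz": 0, "grip": 0}
  squeeze: 30

```text
time_s: 11.75
tcp_pos: [0.4291, -0.0182, 0.0022]
tcp_rot: [-0.485, 0.485, -0.514, 0.514]
wrist_force: [-0.7, 0.6, 3.1]
finger_gap: 0.0114
```

>>> step_arm:
  plan:
    - {"x": 0, "y": -3, "z": 0, "rx": 0, "ry": 0, "rz": 0, "grip": 0}
    - {"x": 0, "y": -8, "z": 0, "rx": 0, "ry": 0, "rz": 0, "grip": 0}
    - {"x": 0, "y": -12, "z": 0, "rx": 0, "ry": 0, "rz": 0, "grip": 0}
    - {"x": 0, "y": -12, "z": 0, "rx": 0, "ry": 0, "rz": 0, "grip": 0}

```text
time_s: 12.25
tcp_pos: [0.4302, -0.0183, 0.1244]
tcp_rot: [-0.487, 0.484, -0.513, 0.515]
wrist_force: [-0.0, -0.6, -1.5]
finger_gap: 0.0115
```

Run:
```python
from h import *
# steel tray centre .476,-.2795 yaw 2.5; jaws to +x, joint local x .0115,y -.0365
s,c=np.sin(np.radians(2.5)),np.cos(np.radians(2.5))
for lx in (.0115,-.0115): print(.476+lx*c+.0365*s, -.2795+lx*s-.0365*c)
go(.489,-.3155,.12,-87.5)
f=eyes.grab_frame("side"); a=f["color"][120:280,180:380,::-1]
cv2.imwrite("pics/g5.png",cv2.resize(a,(500,400),interpolation=2))
```

```text
0.48908116218702613 -0.3154636371330365
0.46610305309064337 -0.3164668830424392
pos [ 0.4302 -0.0183  0.1244] jaw yaw -3.290213238614778 j [-0.1277 -0.0703] t 12.25 gap 0.0115064275838093 F [-0.0417 -0.5853 -1.5019]
shift cm [29.3308  0.4867  7.576 ]
turn [-0.0043  1.4697 -0.0034]
turn [-0.0034 -1.6719  0.0044]
```

View pics/g5.png

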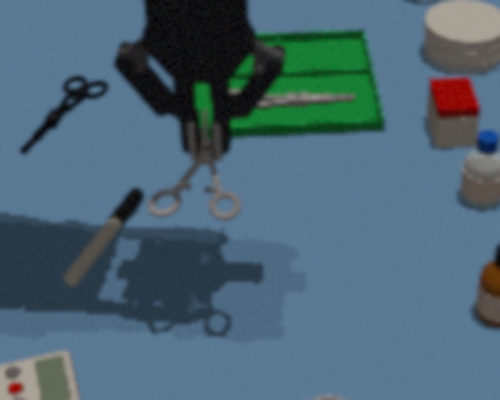

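The open hemostat is held, still open (rings apart at (165,205) and (225,205)). I'll carry it to the steel tray.

>>> step_arm:
  plan:
    - {"x": 29.3, "y": 0.5, "z": 7.6, "rx": 0, "ry": 1.47, "rz": 0, "grip": 0}
    - {"x": 29.3, "y": 0.5, "z": 7.6, "rx": 0, "ry": 1.47, "rz": 0, "grip": 0}
    - {"x": 29.3, "y": 0.5, "z": 7.6, "rx": 0, "ry": 1.47, "rz": 0, "grip": 0}
    - {"x": 29.3, "y": 0.5, "z": 7.6, "rx": 0, "ry": 1.47, "rz": 0, "grip": 0}
    - {"x": 29.3, "y": 0.5, "z": 7.6, "rx": 0, "ry": 1.47, "rz": 0, "grip": 0}
    - {"x": 29.3, "y": 0.5, "z": 7.6, "rx": 0, "ry": 1.47, "rz": 0, "grip": 0}
    - {"x": 29.3, "y": 0.5, "z": 7.6, "rx": 0, "ry": 1.47, "rz": 0, "grip": 0}
    - {"x": 29.3, "y": 0.5, "z": 7.6, "rx": 0, "ry": 1.47, "rz": 0, "grip": 0}

```text
time_s: 13.3
tcp_pos: [0.4874, -0.3148, 0.1148]
tcp_rot: [0.012, -0.014, 0.708, -0.706]
wrist_force: [-0.0, -0.7, -0.7]
finger_gap: 0.0115
```

>>> step_arm:
  plan:
    - {"x": 0, "y": 0, "z": 0, "rx": 0, "ry": 0, "rz": 0, "grip": 0}
    - {"x": 0, "y": 0, "z": 0, "rx": 0, "ry": 0, "rz": 0, "grip": 0}

```text
time_s: 13.55
tcp_pos: [0.4878, -0.3149, 0.1161]
tcp_rot: [0.016, -0.017, 0.707, -0.707]
wrist_force: [0.6, 0.1, -0.2]
finger_gap: 0.0114
```

Run:
```python
from h import *
go(.489,-.3155,.0055,-87.5)
```

```text
pos [ 0.4878 -0.3149  0.1161] jaw yaw -87.3147179967519 j [-0.6363  0.8876] t 13.55 gap 0.011428759769774713 F [ 0.6089  0.1127 -0.1645]
shift cm [-0.1293 11.0604  0.078 ]
turn [0.0009 0.0032 0.0011]
turn [ 0.0017 -3.1384 -0.0014]
```

>>> step_arm:
  plan:
    - {"x": 0, "y": 4, "z": 0, "rx": 0, "ry": 0, "rz": 0, "grip": 0}
    - {"x": 0, "y": 8.5, "z": 0, "rx": 0, "ry": 0, "rz": 0, "grip": 0}
    - {"x": 0, "y": 10, "z": 0, "rx": 0, "ry": 0, "rz": 0, "grip": 0}
    - {"x": 0, "y": 10.7, "z": 0, "rx": 0, "ry": 0, "rz": 0, "grip": 0}
    - {"x": 0, "y": 10.9, "z": 0, "rx": 0, "ry": 0, "rz": 0, "grip": 0}
    - {"x": 0, "y": 10.9, "z": 0, "rx": 0, "ry": 0, "rz": 0, "grip": 0}
    - {"x": 0, "y": 10.9, "z": 0, "rx": 0, "ry": 0, "rz": 0, "grip": 0}

```text
time_s: 14.42
tcp_pos: [0.4884, -0.3154, 0.009]
tcp_rot: [-0.016, 0.015, -0.707, 0.707]
wrist_force: [-0.8, 1.1, -0.9]
finger_gap: 0.0112
```

>>> step_arm:
  plan:
    - {"x": 0, "y": 0.2, "z": 0, "rx": 0, "ry": 0, "rz": 0, "grip": 0}
    - {"x": 0, "y": 0.35, "z": 0, "rx": 0, "ry": 0, "rz": 0, "grip": 0}
    - {"x": 0, "y": 0.35, "z": 0, "rx": 0, "ry": 0, "rz": 0, "grip": 0}
    - {"x": 0, "y": 0.35, "z": 0, "rx": 0, "ry": 0, "rz": 0, "grip": 0}

```text
time_s: 14.92
tcp_pos: [0.4881, -0.3151, 0.0052]
tcp_rot: [-0.015, 0.015, -0.707, 0.707]
wrist_force: [-2.7, 2.0, 7.8]
finger_gap: 0.0112
```

Contact (7.8 N). I'll release and lift.

>>> step_arm:
  plan:
    - {"x": 0, "y": 0, "z": 0, "rx": 0, "ry": 0, "rz": 0, "grip": 0.15}
    - {"x": 0, "y": 0, "z": 0, "rx": 0, "ry": 0, "rz": 0, "grip": 0.3}
    - {"x": 0, "y": 0, "z": 0, "rx": 0, "ry": 0, "rz": 0, "grip": 0.35}
    - {"x": 0, "y": 0, "z": 0, "rx": 0, "ry": 0, "rz": 0, "grip": 0.35}
    - {"x": 0, "y": -3, "z": 0, "rx": 0, "ry": 0, "rz": 0, "grip": 0.35}
    - {"x": 0, "y": -8, "z": 0, "rx": 0, "ry": 0, "rz": 0, "grip": 0.35}
    - {"x": 0, "y": -14, "z": 0, "rx": 0, "ry": 0, "rz": 0, "grip": 0.35}
    - {"x": 0, "y": -14, "z": 0, "rx": 0, "ry": 0, "rz": 0, "grip": 0.35}

```text
time_s: 15.92
tcp_pos: [0.4896, -0.3162, 0.1494]
tcp_rot: [-0.018, 0.013, -0.705, 0.709]
wrist_force: [1.3, 0.1, -0.3]
finger_gap: 0.0297
```

Run:
```python
from h import *
go(.68,-.22,.15,0)
f=eyes.grab_frame("side"); a=f["color"][220:390,200:440,::-1]
cv2.imwrite("pics/g6.png",cv2.resize(a,(720,510),interpolation=2))
```

```text
pos [ 0.4896 -0.3162  0.1494] jaw yaw -87.5160290634995 j [-0.6363  0.8911] t 15.925 gap 0.029719713769434754 F [ 1.2871  0.1021 -0.2865]
shift cm [-19.44     0.0164  -8.7859]
turn [-0.009  -1.5274 -0.0012]
turn [ 0.0012  1.6142 -0.0091]
```

View pics/g6.png

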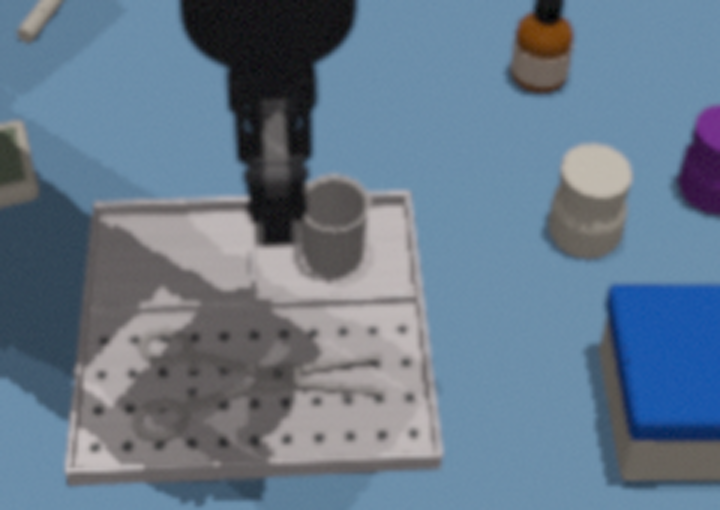

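The open hemostat lies in the steel tray's long compartment, jaws apart (tips near (378,362) and (378,388), rings (158,345) and (160,420)). Now the white jar.

>>> step_arm:
  plan:
    - {"x": -19.4, "y": 0, "z": -8.8, "rx": -0.005, "ry": -1.527, "rz": 0, "grip": 1}
    - {"x": -19.4, "y": 0, "z": -8.8, "rx": -0.005, "ry": -1.527, "rz": 0, "grip": 1}
    - {"x": -19.4, "y": 0, "z": -8.8, "rx": -0.005, "ry": -1.527, "rz": 0, "grip": 1}
    - {"x": -19.4, "y": 0, "z": -8.8, "rx": -0.005, "ry": -1.527, "rz": 0, "grip": 1}
    - {"x": -19.4, "y": 0, "z": -8.8, "rx": -0.005, "ry": -1.527, "rz": 0, "grip": 1}
    - {"x": -19.4, "y": 0, "z": -8.8, "rx": -0.005, "ry": -1.527, "rz": 0, "grip": 1}
    - {"x": -19.4, "y": 0, "z": -8.8, "rx": -0.005, "ry": -1.527, "rz": 0, "grip": 1}
    - {"x": -19.4, "y": 0, "z": -8.8, "rx": -0.005, "ry": -1.527, "rz": 0, "grip": 1}

```text
time_s: 16.98
tcp_pos: [0.6776, -0.2186, 0.1423]
tcp_rot: [0.494, -0.495, 0.508, -0.503]
wrist_force: [-0.5, 0.0, -0.7]
finger_gap: 0.0852
```

>>> step_arm:
  plan:
    - {"x": 0, "y": 0, "z": 0, "rx": 0, "ry": 0, "rz": 0, "grip": 1}
    - {"x": 0, "y": 0, "z": 0, "rx": 0, "ry": 0, "rz": 0, "grip": 1}

```text
time_s: 17.23
tcp_pos: [0.6778, -0.2187, 0.1436]
tcp_rot: [0.492, -0.492, 0.51, -0.506]
wrist_force: [-0.2, 0.2, 1.4]
finger_gap: 0.0855
```

Run:
```python
from h import *
go(.68,-.22,.021,0)
```

```text
pos [ 0.6778 -0.2187  0.1436] jaw yaw -1.8237012764028284 j [-0.3641 -0.3327] t 17.225 gap 0.08551449651142669 F [-0.2372  0.2079  1.39  ]
shift cm [ 0.1635 12.2579  0.2767]
turn [ 0.0045 -0.0318 -0.0035]
turn [0.0055 3.1097 0.007 ]
```

>>> step_arm:
  plan:
    - {"x": 0.1, "y": 4, "z": 0.2, "rx": 0.004, "ry": -0.03, "rz": -0.003, "grip": 1}
    - {"x": 0.1, "y": 8, "z": 0.2, "rx": 0.004, "ry": -0.03, "rz": -0.003, "grip": 1}
    - {"x": 0.1, "y": 11, "z": 0.2, "rx": 0.004, "ry": -0.03, "rz": -0.003, "grip": 1}
    - {"x": 0.1, "y": 12.2, "z": 0.2, "rx": 0.004, "ry": -0.03, "rz": -0.003, "grip": 1}
    - {"x": 0.1, "y": 12.2, "z": 0.2, "rx": 0.004, "ry": -0.03, "rz": -0.003, "grip": 1}
    - {"x": 0.1, "y": 12.2, "z": 0.2, "rx": 0.004, "ry": -0.03, "rz": -0.003, "grip": 1}

```text
time_s: 17.98
tcp_pos: [0.6803, -0.2197, 0.0242]
tcp_rot: [0.501, -0.5, 0.499, -0.5]
wrist_force: [0.6, -0.3, -0.2]
finger_gap: 0.0853
```

Run:
```python
from h import *
go(.68,-.22,.021,0)
f=eyes.grab_frame("side"); a=f["color"][200:350,330:530,::-1]
cv2.imwrite("pics/g7.png",cv2.resize(a,(600,450),interpolation=2))
```

```text
pos [ 0.6803 -0.2197  0.0242] jaw yaw 0.10774106491025828 j [-0.3637 -0.3657] t 17.975 gap 0.08532034871307403 F [ 0.5757 -0.2972 -0.2464]
shift cm [ 0.03    0.3241 -0.0357]
turn [-0.0029  0.0019  0.0007]
turn [ 0.0011 -3.1397  0.0045]
```

View pics/g7.png

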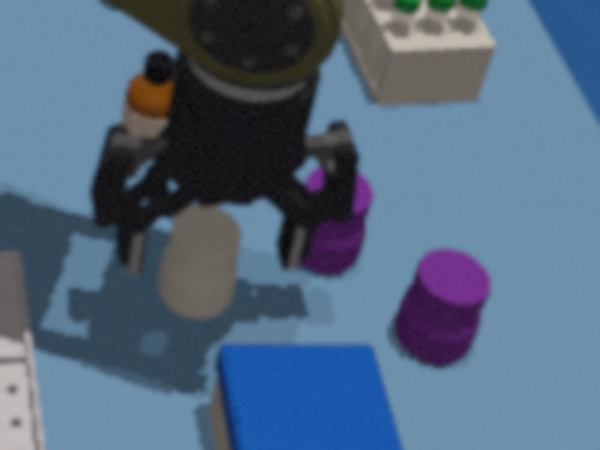

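The jar at (205,255) stands between the fingers at (130,250) and (290,250), clear of the purple jars.

>>> step_arm:
  plan:
    - {"x": 0, "y": 0.2, "z": 0, "rx": 0, "ry": 0, "rz": 0, "grip": 0.5}
    - {"x": 0, "y": 0.2, "z": 0, "rx": 0, "ry": 0, "rz": 0, "grip": 0}
    - {"x": 0, "y": 0.2, "z": 0, "rx": 0, "ry": 0, "rz": 0, "grip": 0}
    - {"x": 0, "y": 0.2, "z": 0, "rx": 0, "ry": 0, "rz": 0, "grip": 0}
    - {"x": 0, "y": 0.2, "z": 0, "rx": 0, "ry": 0, "rz": 0, "grip": 0}
  squeeze: 35

```text
time_s: 18.65
tcp_pos: [0.6799, -0.2195, 0.0212]
tcp_rot: [0.501, -0.5, 0.499, -0.5]
wrist_force: [-1.3, 0.7, 5.0]
finger_gap: 0.0432
```

>>> step_arm:
  plan:
    - {"x": 0, "y": -3, "z": 0, "rx": 0, "ry": 0, "rz": 0, "grip": 0}
    - {"x": 0, "y": -8, "z": 0, "rx": 0, "ry": 0, "rz": 0, "grip": 0}
    - {"x": 0, "y": -13, "z": 0, "rx": 0, "ry": 0, "rz": 0, "grip": 0}
    - {"x": 0, "y": -17, "z": 0, "rx": 0, "ry": 0, "rz": 0, "grip": 0}
    - {"x": 0, "y": -17, "z": 0, "rx": 0, "ry": 0, "rz": 0, "grip": 0}

```text
time_s: 19.27
tcp_pos: [0.6805, -0.2198, 0.1944]
tcp_rot: [0.502, -0.5, 0.497, -0.501]
wrist_force: [0.3, -0.4, -1.2]
finger_gap: 0.0434
```

Run:
```python
from h import *
a=np.radians(3.5); s,c=np.sin(a),np.cos(a)
P={k:(.489+x*c-y*s,.268+x*s+y*c) for k,x,y in (("near",-.048,.0515),("far",.048,.0515))}; print(P)
go(*P["near"],.17,3.5)
```

```text
{'near': (np.float64(0.43794552988970525), np.float64(0.316473612221053)), 'far': (np.float64(0.5337664705382044), np.float64(0.32233427201639925))}
pos [ 0.6805 -0.2198  0.1944] jaw yaw 0.14461947781398088 j [-0.3638 -0.3663] t 19.275 gap 0.04335463351187995 F [ 0.3408 -0.3875 -1.2012]
shift cm [-53.6935   2.1761 -24.1317]
turn [-0.0062 -0.0586  0.0022]
turn [-0.0034  3.083  -0.0096]
```

>>> step_arm:
  plan:
    - {"x": -53.7, "y": 2.2, "z": -24.1, "rx": 0, "ry": -0.059, "rz": 0, "grip": 0}
    - {"x": -53.7, "y": 2.2, "z": -24.1, "rx": 0, "ry": -0.059, "rz": 0, "grip": 0}
    - {"x": -53.7, "y": 2.2, "z": -24.1, "rx": 0, "ry": -0.059, "rz": 0, "grip": 0}
    - {"x": -53.7, "y": 2.2, "z": -24.1, "rx": 0, "ry": -0.059, "rz": 0, "grip": 0}
    - {"x": -53.7, "y": 2.2, "z": -24.1, "rx": 0, "ry": -0.059, "rz": 0, "grip": 0}
    - {"x": -53.7, "y": 2.2, "z": -24.1, "rx": 0, "ry": -0.059, "rz": 0, "grip": 0}
    - {"x": -53.7, "y": 2.2, "z": -24.1, "rx": 0, "ry": -0.059, "rz": 0, "grip": 0}
    - {"x": -53.7, "y": 2.2, "z": -24.1, "rx": 0, "ry": -0.059, "rz": 0, "grip": 0}

```text
time_s: 20.27
tcp_pos: [0.4722, 0.2374, 0.1706]
tcp_rot: [-0.515, 0.515, -0.484, 0.484]
wrist_force: [0.8, 0.5, -0.4]
finger_gap: 0.0431
```

Run:
```python
from h import *
go(.4379,.3165,.12,3.5)
```

```text
pos [0.4722 0.2374 0.1706] jaw yaw 3.517901677565783 j [0.3965 0.3352] t 20.275 gap 0.04309000008954679 F [ 0.7713  0.4524 -0.4179]
shift cm [-8.1129  5.057  -2.9367]
turn [0.0007 0.0003 0.0005]
turn [ 0.0007 -3.1413 -0.0012]
```

>>> step_arm:
  plan:
    - {"x": -8.1, "y": 3, "z": -2.9, "rx": 0, "ry": 0, "rz": 0, "grip": 0}
    - {"x": -8.1, "y": 5, "z": -2.9, "rx": 0, "ry": 0, "rz": 0, "grip": 0}
    - {"x": -8.1, "y": 5, "z": -2.9, "rx": 0, "ry": 0, "rz": 0, "grip": 0}
    - {"x": -8.1, "y": 9, "z": -2.9, "rx": 0, "ry": 0, "rz": 0, "grip": 0}
    - {"x": -8.1, "y": 12, "z": -2.9, "rx": 0, "ry": 0, "rz": 0, "grip": 0}
    - {"x": -8.1, "y": 13.5, "z": -2.9, "rx": 0, "ry": 0, "rz": 0, "grip": 0}
    - {"x": -8.1, "y": 14, "z": -2.9, "rx": 0, "ry": 0, "rz": 0, "grip": 0}
    - {"x": -8.1, "y": 14, "z": -2.9, "rx": 0, "ry": 0, "rz": 0, "grip": 0}

```text
time_s: 21.28
tcp_pos: [0.4405, 0.3149, 0.0324]
tcp_rot: [0.516, -0.515, 0.484, -0.485]
wrist_force: [-0.7, -0.6, -0.1]
finger_gap: 0.043
```

Run:
```python
from h import *
go(.4379,.3165,.0242,3.5)
```

```text
pos [0.4405 0.3149 0.0324] jaw yaw 3.5096686736250597 j [0.5533 0.4923] t 21.275 gap 0.043028596591566215 F [-0.68   -0.5919 -0.0745]
shift cm [-0.1707  0.824  -0.2484]
turn [-0.0016  0.0002 -0.0004]
turn [-0.0007 -3.1414  0.0025]
```

>>> step_arm:
  plan:
    - {"x": 0, "y": 0.4, "z": 0, "rx": 0, "ry": 0, "rz": 0, "grip": 0}
    - {"x": 0, "y": 0.6, "z": 0, "rx": 0, "ry": 0, "rz": 0, "grip": 0}
    - {"x": 0, "y": 0.75, "z": 0, "rx": 0, "ry": 0, "rz": 0, "grip": 0}
    - {"x": 0, "y": 0.75, "z": 0, "rx": 0, "ry": 0, "rz": 0, "grip": 0}
    - {"x": 0, "y": 0.75, "z": 0, "rx": 0, "ry": 0, "rz": 0, "grip": 0}

```text
time_s: 21.9
tcp_pos: [0.44, 0.315, 0.0243]
tcp_rot: [0.515, -0.515, 0.484, -0.485]
wrist_force: [-1.0, 0.6, -0.9]
finger_gap: 0.0434
```

>>> step_arm:
  plan:
    - {"x": 0, "y": 0.1, "z": 0, "rx": 0, "ry": 0, "rz": 0, "grip": 0}
    - {"x": 0, "y": 0.1, "z": 0, "rx": 0, "ry": 0, "rz": 0, "grip": 0}
    - {"x": 0, "y": 0.1, "z": 0, "rx": 0, "ry": 0, "rz": 0, "grip": 0.55}
    - {"x": 0, "y": 0.1, "z": 0, "rx": 0, "ry": 0, "rz": 0, "grip": 0.7}
    - {"x": 0, "y": 0.1, "z": 0, "rx": 0, "ry": 0, "rz": 0, "grip": 0.85}
    - {"x": 0, "y": 0.1, "z": 0, "rx": 0, "ry": 0, "rz": 0, "grip": 0.9}

```text
time_s: 22.65
tcp_pos: [0.44, 0.3149, 0.0232]
tcp_rot: [0.515, -0.515, 0.484, -0.485]
wrist_force: [-0.1, -0.5, -0.2]
finger_gap: 0.077
```

>>> step_arm:
  plan:
    - {"x": 0, "y": -3, "z": 0, "rx": 0, "ry": 0, "rz": 0, "grip": 0.9}
    - {"x": 0, "y": -8, "z": 0, "rx": 0, "ry": 0, "rz": 0, "grip": 0.9}
    - {"x": 0, "y": -12, "z": 0, "rx": 0, "ry": 0, "rz": 0, "grip": 0.9}
    - {"x": 0, "y": -12, "z": 0, "rx": 0, "ry": 0, "rz": 0, "grip": 0.9}

```text
time_s: 23.15
tcp_pos: [0.441, 0.3156, 0.1463]
tcp_rot: [0.517, -0.513, 0.484, -0.485]
wrist_force: [0.1, 0.6, 0.2]
finger_gap: 0.0766
```

Run:
```python
from h import *
go(.6575,.182,.14,0)
f=eyes.grab_frame("side"); a=f["color"][90:240,210:410,::-1]
cv2.imwrite("pics/g8.png",cv2.resize(a,(600,450),interpolation=2))
```

```text
pos [0.441  0.3156 0.1463] jaw yaw 3.5249331672512993 j [0.5538 0.4924] t 23.15 gap 0.07658484270703414 F [0.0999 0.6183 0.1572]
shift cm [14.6706  0.7084 20.7856]
turn [-0.0056  0.0615 -0.0028]
turn [-0.0044 -3.08    0.0086]
```

View pics/g8.png

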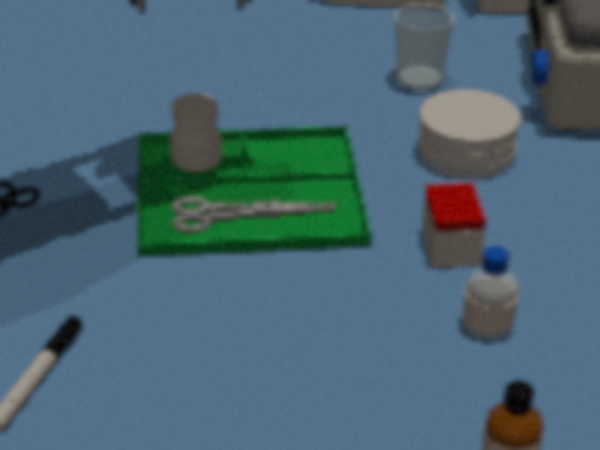

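The jar stands upright in the near pocket (195,130), with the hemostat below it. Now the sample box.

>>> step_arm:
  plan:
    - {"x": 14.7, "y": 0.7, "z": 20.8, "rx": -0.003, "ry": 0.062, "rz": -0.001, "grip": 1}
    - {"x": 14.7, "y": 0.7, "z": 20.8, "rx": -0.003, "ry": 0.062, "rz": -0.001, "grip": 1}
    - {"x": 14.7, "y": 0.7, "z": 20.8, "rx": -0.003, "ry": 0.062, "rz": -0.001, "grip": 1}
    - {"x": 14.7, "y": 0.7, "z": 20.8, "rx": -0.003, "ry": 0.062, "rz": -0.001, "grip": 1}
    - {"x": 14.7, "y": 0.7, "z": 20.8, "rx": -0.003, "ry": 0.062, "rz": -0.001, "grip": 1}
    - {"x": 14.7, "y": 0.7, "z": 20.8, "rx": -0.003, "ry": 0.062, "rz": -0.001, "grip": 1}

```text
time_s: 23.95
tcp_pos: [0.6559, 0.1809, 0.1346]
tcp_rot: [-0.498, 0.501, -0.501, 0.499]
wrist_force: [-0.1, -1.0, 0.9]
finger_gap: 0.085
```

Run:
```python
from h import *
go(.6575,.182,.018,0)
```

```text
pos [0.6559 0.1809 0.1346] jaw yaw -0.053437456819498325 j [0.2154 0.2165] t 23.95 gap 0.08499451073223184 F [-0.139  -1.0184  0.8529]
shift cm [-0.1277 11.662   0.2105]
turn [ 0.0047 -0.0009  0.0014]
turn [-0.0023  3.1407  0.0074]
```

>>> step_arm:
  plan:
    - {"x": 0, "y": 4, "z": 0.1, "rx": 0.003, "ry": 0, "rz": 0, "grip": 1}
    - {"x": 0, "y": 8, "z": 0.1, "rx": 0.003, "ry": 0, "rz": 0, "grip": 1}
    - {"x": 0, "y": 11, "z": 0.1, "rx": 0.003, "ry": 0, "rz": 0, "grip": 1}
    - {"x": 0, "y": 12, "z": 0.1, "rx": 0.003, "ry": 0, "rz": 0, "grip": 1}
    - {"x": 0, "y": 12, "z": 0.1, "rx": 0.003, "ry": 0, "rz": 0, "grip": 1}
    - {"x": 0, "y": 12, "z": 0.1, "rx": 0.003, "ry": 0, "rz": 0, "grip": 1}

```text
time_s: 24.7
tcp_pos: [0.6578, 0.1813, 0.0181]
tcp_rot: [-0.501, 0.499, -0.499, 0.501]
wrist_force: [0.4, 0.1, 0.1]
finger_gap: 0.0853
```

Run:
```python
from h import *
go(.6575,.182,.018,0)
f=eyes.grab_frame("side"); a=f["color"][100:220,300:460,::-1]
cv2.imwrite("pics/g9.png",cv2.resize(a,(560,420),interpolation=2))
```

```text
pos [0.6578 0.1813 0.0181] jaw yaw -0.008990673180714013 j [0.2157 0.2165] t 24.7 gap 0.08528037491881003 F [0.4451 0.1424 0.1204]
shift cm [-0.0664  0.0096 -0.0341]
turn [-0.003  -0.0002  0.0005]
turn [-0.0008  3.1414 -0.0047]
```

View pics/g9.png

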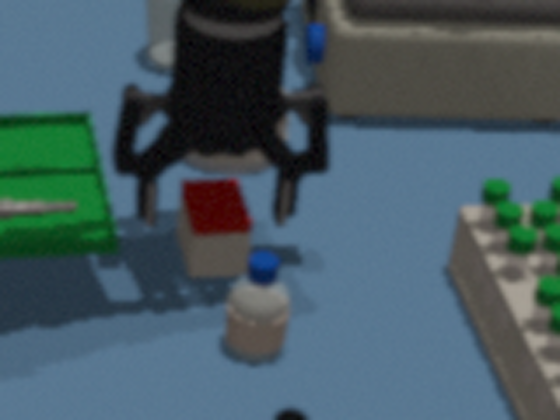

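The box (215,215) is centred between the fingers (150,200) and (283,200).

>>> step_arm:
  plan:
    - {"x": 0, "y": 0, "z": 0, "rx": 0, "ry": 0, "rz": 0, "grip": 0.5}
    - {"x": 0, "y": 0, "z": 0, "rx": 0, "ry": 0, "rz": 0, "grip": 0}
    - {"x": 0, "y": 0, "z": 0, "rx": 0, "ry": 0, "rz": 0, "grip": 0}
    - {"x": 0, "y": 0, "z": 0, "rx": 0, "ry": 0, "rz": 0, "grip": 0}
    - {"x": 0, "y": 0, "z": 0, "rx": 0, "ry": 0, "rz": 0, "grip": 0}
  squeeze: 35

```text
time_s: 25.38
tcp_pos: [0.6576, 0.1809, 0.017]
tcp_rot: [-0.5, 0.5, -0.5, 0.501]
wrist_force: [-0.5, -0.8, 5.5]
finger_gap: 0.0423
```

>>> step_arm:
  plan:
    - {"x": 0, "y": -3, "z": 0, "rx": 0, "ry": 0, "rz": 0, "grip": 0}
    - {"x": 0, "y": -8, "z": 0, "rx": 0, "ry": 0, "rz": 0, "grip": 0}
    - {"x": 0, "y": -13, "z": 0, "rx": 0, "ry": 0, "rz": 0, "grip": 0}
    - {"x": 0, "y": -13, "z": 0, "rx": 0, "ry": 0, "rz": 0, "grip": 0}

```text
time_s: 25.88
tcp_pos: [0.6586, 0.1814, 0.1508]
tcp_rot: [0.502, -0.498, 0.498, -0.502]
wrist_force: [0.7, 0.9, -1.1]
finger_gap: 0.0421
```

Run:
```python
from h import *
go(.534,.3225,.14,3.5)
```

```text
pos [0.6586 0.1814 0.1508] jaw yaw -0.025981191332331614 j [0.2155 0.2163] t 25.875 gap 0.04207114938199679 F [ 0.6949  0.8989 -1.1391]
shift cm [-14.1058   0.9948 -12.4731]
turn [-0.0075 -0.0615 -0.0003]
turn [ 0.0004  3.08   -0.0116]
```

>>> step_arm:
  plan:
    - {"x": -14.1, "y": 0, "z": -12.5, "rx": -0.003, "ry": -0.062, "rz": 0, "grip": 0}
    - {"x": -14.1, "y": 0, "z": -12.5, "rx": -0.003, "ry": -0.062, "rz": 0, "grip": 0}
    - {"x": -14.1, "y": 0, "z": -12.5, "rx": -0.003, "ry": -0.062, "rz": 0, "grip": 0}
    - {"x": -14.1, "y": 0, "z": -12.5, "rx": -0.003, "ry": -0.062, "rz": 0, "grip": 0}
    - {"x": -14.1, "y": 5, "z": -12.5, "rx": -0.003, "ry": -0.062, "rz": 0, "grip": 0}
    - {"x": -14.1, "y": 9, "z": -12.5, "rx": -0.003, "ry": -0.062, "rz": 0, "grip": 0}
    - {"x": -14.1, "y": 11.5, "z": -12.5, "rx": -0.003, "ry": -0.062, "rz": 0, "grip": 0}
    - {"x": -14.1, "y": 12, "z": -12.5, "rx": -0.003, "ry": -0.062, "rz": 0, "grip": 0}

```text
time_s: 26.88
tcp_pos: [0.5316, 0.3207, 0.0236]
tcp_rot: [-0.513, 0.517, -0.485, 0.484]
wrist_force: [0.1, 0.1, -0.7]
finger_gap: 0.042
```

>>> step_arm:
  plan:
    - {"x": 0, "y": 0, "z": 0, "rx": 0, "ry": 0, "rz": 0, "grip": 0}

```text
time_s: 27.0
tcp_pos: [0.5327, 0.3216, 0.0263]
tcp_rot: [-0.514, 0.516, -0.485, 0.484]
wrist_force: [0.5, -0.4, -0.5]
finger_gap: 0.0421
```

Run:
```python
from h import *
go(.534,.3225,.02,3.5)
```

```text
pos [0.5327 0.3216 0.0263] jaw yaw 3.4957017555614565 j [0.4843 0.4233] t 27.0 gap 0.04207637462651774 F [ 0.5353 -0.3716 -0.5065]
shift cm [-0.0788  0.6313  0.1372]
turn [ 0.0023 -0.0001  0.001 ]
turn [-0.0016  3.1415  0.0037]
```

>>> step_arm:
  plan:
    - {"x": 0, "y": 0.3, "z": 0, "rx": 0.001, "ry": 0, "rz": 0, "grip": 0}
    - {"x": 0, "y": 0.6, "z": 0, "rx": 0.001, "ry": 0, "rz": 0, "grip": 0}
    - {"x": 0, "y": 0.8, "z": 0, "rx": 0.001, "ry": 0, "rz": 0, "grip": 0}
    - {"x": 0, "y": 0.8, "z": 0, "rx": 0.001, "ry": 0, "rz": 0, "grip": 0}
    - {"x": 0, "y": 0.8, "z": 0, "rx": 0.001, "ry": 0, "rz": 0, "grip": 0}

```text
time_s: 27.62
tcp_pos: [0.5326, 0.3221, 0.0199]
tcp_rot: [-0.515, 0.515, -0.484, 0.484]
wrist_force: [-7.6, -3.9, 14.1]
finger_gap: 0.0419
```

Contact on the floor. I'll release and lift.

>>> step_arm:
  plan:
    - {"x": 0, "y": -0.1, "z": 0, "rx": 0, "ry": 0, "rz": 0, "grip": 0}
    - {"x": 0, "y": -0.1, "z": 0, "rx": 0, "ry": 0, "rz": 0, "grip": 0.55}
    - {"x": 0, "y": -0.1, "z": 0, "rx": 0, "ry": 0, "rz": 0, "grip": 0.7}
    - {"x": 0, "y": -0.1, "z": 0, "rx": 0, "ry": 0, "rz": 0, "grip": 0.75}
    - {"x": 0, "y": -0.1, "z": 0, "rx": 0, "ry": 0, "rz": 0, "grip": 0.75}
    - {"x": 0, "y": -4, "z": 0, "rx": 0, "ry": 0, "rz": 0, "grip": 0.75}
    - {"x": 0, "y": -9, "z": 0, "rx": 0, "ry": 0, "rz": 0, "grip": 0.75}
    - {"x": 0, "y": -13, "z": 0, "rx": 0, "ry": 0, "rz": 0, "grip": 0.75}

```text
time_s: 28.62
tcp_pos: [0.5326, 0.3221, 0.1502]
tcp_rot: [-0.515, 0.515, -0.484, 0.484]
wrist_force: [-0.4, -0.1, -0.1]
finger_gap: 0.0637
```

Run:
```python
from h import *
for c in ("side","top"):
    f=eyes.grab_frame(c)
    for d in eyes.mark_of(c,"clear_bottle_c"): print(c,d["location"],d["confidence"],onz(f,d["location"],.036))
    im=cv2.cvtColor(f["color"],cv2.COLOR_RGB2HSV)  # blue cap
    m=((im[...,0]>108)&(im[...,0]<130)&(im[...,1]>180)&(im[...,2]>80)).astype(np.uint8)
    n,l,st,ce=cv2.connectedComponentsWithStats(m)
    for i in range(1,n):
        if 8<st[i,4]<200: print(" cap",ce[i],st[i,4],onz(f,ce[i],.065))
go(.675,.080,.15,0)
```

```text
side [372.9, 186.8] 0.91 [[0.6725 0.0744]]
 cap [376.5556  34.4444] 9 [[0.8131 1.0041]]
 cap [386.3077  34.5385] 13 [[0.8512 1.0035]]
 cap [333.8431  51.6667] 51 [[0.6342 0.8252]]
 cap [394.3529  49.3529] 17 [[0.8553 0.8485]]
 cap [327.2174  59.5217] 23 [[0.6063 0.7533]]
 cap [335.5714  77.8095] 21 [[0.6241 0.6042]]
 cap [350.12  78.6 ] 25 [[0.6698 0.5982]]
 cap [389.75   110.3125] 16 [[0.7607 0.3873]]
 cap [406.3 332.8] 10 [[ 0.6656 -0.3355]]
 cap [412.6    359.7333] 15 [[ 0.666  -0.3819]]
 cap [462.7778 360.5556] 9 [[ 0.7403 -0.3856]]
top [287.5, 144.7] 0.62 [[0.6826 0.0827]]
 cap [172.5333 116.9556] 45 [[0.7626 0.4028]]
 cap [ 86.6631 162.861 ] 187 [[0.6357 0.6342]]
 cap [288.4706 144.1765] 17 [[0.6762 0.078 ]]
 cap [593.4419 175.7907] 43 [[ 0.5638 -0.762 ]]
pos [0.5325 0.3221 0.1484] jaw yaw 3.5255044030579117 j [0.4853 0.4239] t 28.825 gap 0.06378155584061344 F [-0.8021  0.1754 -0.974 ]
shift cm [25.0412 -0.1517 12.7332]
turn [0.0005 0.0615 0.0006]
turn [ 0.001  -3.0801 -0.0008]
```

>>> step_arm:
  plan:
    - {"x": 25.2, "y": 0, "z": 12.7, "rx": 0, "ry": 0.062, "rz": 0, "grip": 1}
    - {"x": 25.2, "y": 0, "z": 12.7, "rx": 0, "ry": 0.062, "rz": 0, "grip": 1}
    - {"x": 25.2, "y": 0, "z": 12.7, "rx": 0, "ry": 0.062, "rz": 0, "grip": 1}
    - {"x": 25.2, "y": 0, "z": 12.7, "rx": 0, "ry": 0.062, "rz": 0, "grip": 1}
    - {"x": 25.2, "y": 0, "z": 12.7, "rx": 0, "ry": 0.062, "rz": 0, "grip": 1}
    - {"x": 25.2, "y": 0, "z": 12.7, "rx": 0, "ry": 0.062, "rz": 0, "grip": 1}
    - {"x": 25.2, "y": 0, "z": 12.7, "rx": 0, "ry": 0.062, "rz": 0, "grip": 1}

```text
time_s: 29.7
tcp_pos: [0.6741, 0.079, 0.1469]
tcp_rot: [-0.499, 0.501, -0.501, 0.499]
wrist_force: [-0.0, 0.7, -0.5]
finger_gap: 0.0852
```

Run:
```python
from h import *
go(.675,.078,.021,0)
```

```text
pos [0.6741 0.079  0.1469] jaw yaw -0.008245173497877338 j [0.063  0.0634] t 29.7 gap 0.08521367038575953 F [-0.01    0.6851 -0.463 ]
shift cm [ 0.0874 12.5945  0.1343]
turn [ 0.0033 -0.0001  0.001 ]
turn [-0.0016  3.1414  0.0051]
```

>>> step_arm:
  plan:
    - {"x": 0.1, "y": 4, "z": 0, "rx": 0.001, "ry": 0, "rz": 0, "grip": 1}
    - {"x": 0.1, "y": 8, "z": 0, "rx": 0.001, "ry": 0, "rz": 0, "grip": 1}
    - {"x": 0.1, "y": 11.5, "z": 0, "rx": 0.001, "ry": 0, "rz": 0, "grip": 1}
    - {"x": 0.1, "y": 12.8, "z": 0, "rx": 0.001, "ry": 0, "rz": 0, "grip": 1}
    - {"x": 0.1, "y": 12.8, "z": 0, "rx": 0.001, "ry": 0, "rz": 0, "grip": 1}
    - {"x": 0.1, "y": 12.8, "z": 0, "rx": 0.001, "ry": 0, "rz": 0, "grip": 1}

```text
time_s: 30.45
tcp_pos: [0.6753, 0.0776, 0.022]
tcp_rot: [-0.5, 0.5, -0.499, 0.501]
wrist_force: [-0.3, 0.1, -0.1]
finger_gap: 0.085
```

Run:
```python
from h import *
go(.675,.078,.021,0)
f=eyes.grab_frame("side"); a=f["color"][90:250,240:460,::-1]
cv2.imwrite("pics/g10.png",cv2.resize(a,(770,560),interpolation=2))
```

```text
pos [0.6753 0.0776 0.022 ] jaw yaw -0.005656455973999348 j [0.0609 0.0615] t 30.45 gap 0.08500306902651278 F [-0.3039  0.119  -0.0791]
shift cm [-0.0401  0.1035 -0.0323]
turn [-0.0022 -0.0001  0.0009]
turn [-0.0014  3.1415 -0.0035]
```

View pics/g10.png

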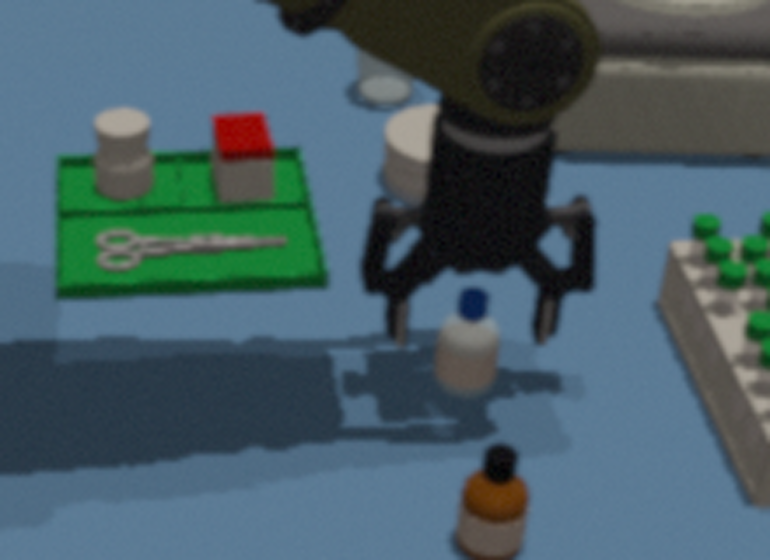

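The bottle (467,350) is centred between the fingers (397,325) and (548,325). Jar and box are upright in the green tray. I'll go a little lower to stay on the bottle's straight side, then close.

>>> step_arm:
  plan:
    - {"x": 0, "y": 0.6, "z": 0, "rx": 0, "ry": 0, "rz": 0, "grip": 0.7}
    - {"x": 0, "y": 0.6, "z": 0, "rx": 0, "ry": 0, "rz": 0, "grip": 0.5}
    - {"x": 0, "y": 0.6, "z": 0, "rx": 0, "ry": 0, "rz": 0, "grip": 0}
    - {"x": 0, "y": 0.6, "z": 0, "rx": 0, "ry": 0, "rz": 0, "grip": 0}
    - {"x": 0, "y": 0.6, "z": 0, "rx": 0, "ry": 0, "rz": 0, "grip": 0}
    - {"x": 0, "y": 0.6, "z": 0, "rx": 0, "ry": 0, "rz": 0, "grip": 0}
  squeeze: 35

```text
time_s: 31.25
tcp_pos: [0.6747, 0.0772, 0.0145]
tcp_rot: [-0.5, 0.5, -0.5, 0.5]
wrist_force: [0.1, -0.4, 2.9]
finger_gap: 0.0391
```

>>> step_arm:
  plan:
    - {"x": 0, "y": -2, "z": 0, "rx": 0, "ry": 0, "rz": 0, "grip": 0}
    - {"x": 0, "y": -6, "z": 0, "rx": 0, "ry": 0, "rz": 0, "grip": 0}
    - {"x": 0, "y": -11, "z": 0, "rx": 0, "ry": 0, "rz": 0, "grip": 0}
    - {"x": 0, "y": -16, "z": 0, "rx": 0, "ry": 0, "rz": 0, "grip": 0}
    - {"x": 0, "y": -18, "z": 0, "rx": 0, "ry": 0, "rz": 0, "grip": 0}
    - {"x": 0, "y": -18, "z": 0, "rx": 0, "ry": 0, "rz": 0, "grip": 0}

```text
time_s: 32.0
tcp_pos: [0.6751, 0.0775, 0.197]
tcp_rot: [-0.501, 0.499, -0.499, 0.501]
wrist_force: [-0.6, -0.7, -1.9]
finger_gap: 0.0389
```

Run:
```python
from h import *
a=np.radians(2.5); s,c=np.sin(a),np.cos(a)
x,y=-.052,.0515; P=(.476+x*c-y*s,-.2795+x*s+y*c); print(P)
go(*P,.19,2.5)
f=eyes.grab_frame("side"); a=f["color"][90:250,300:460,::-1]
cv2.imwrite("pics/g11.png",cv2.resize(a,(480,480),interpolation=2))
```

```text
(np.float64(0.4218030940284286), np.float64(-0.23031722473153185))
pos [0.6751 0.0775 0.197 ] jaw yaw -0.024853561757530857 j [0.0607 0.0614] t 32.0 gap 0.038926383948849355 F [-0.5556 -0.6585 -1.9014]
shift cm [ 30.7897   0.6291 -25.3149]
turn [-0.0036 -0.0441  0.0009]
turn [-0.0014  3.0975 -0.0056]
```

View pics/g11.png

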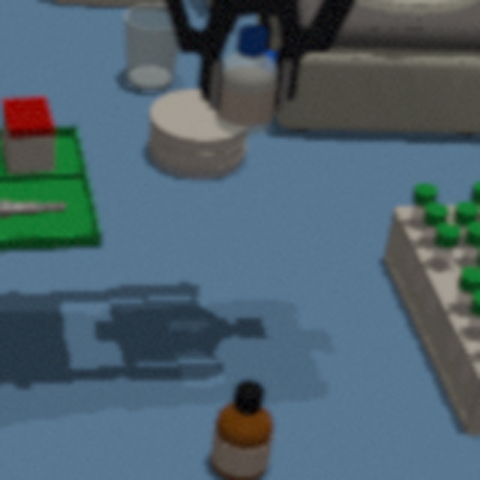

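The bottle is held upright, and amber is undisturbed at (245,440). I'll carry the bottle to the steel tray.

>>> step_arm:
  plan:
    - {"x": 30.8, "y": 0.6, "z": -25.3, "rx": -0.001, "ry": -0.044, "rz": 0, "grip": 0}
    - {"x": 30.8, "y": 0.6, "z": -25.3, "rx": -0.001, "ry": -0.044, "rz": 0, "grip": 0}
    - {"x": 30.8, "y": 0.6, "z": -25.3, "rx": -0.001, "ry": -0.044, "rz": 0, "grip": 0}
    - {"x": 30.8, "y": 0.6, "z": -25.3, "rx": -0.001, "ry": -0.044, "rz": 0, "grip": 0}
    - {"x": 30.8, "y": 0.6, "z": -25.3, "rx": -0.001, "ry": -0.044, "rz": 0, "grip": 0}
    - {"x": 30.8, "y": 0.6, "z": -25.3, "rx": -0.001, "ry": -0.044, "rz": 0, "grip": 0}
    - {"x": 30.8, "y": 0.6, "z": -25.3, "rx": -0.001, "ry": -0.044, "rz": 0, "grip": 0}
    - {"x": 30.8, "y": 0.6, "z": -25.3, "rx": -0.001, "ry": -0.044, "rz": 0, "grip": 0}

```text
time_s: 33.05
tcp_pos: [0.4202, -0.2312, 0.1877]
tcp_rot: [-0.509, 0.511, -0.49, 0.489]
wrist_force: [0.3, 0.1, -1.2]
finger_gap: 0.039
```

Run:
```python
from h import *
go(.4218,-.2303,.0175,2.5)
```

```text
pos [ 0.4202 -0.2312  0.1877] jaw yaw 2.3452798908087438 j [-0.5785 -0.6188] t 33.05 gap 0.03898501896951654 F [ 0.2945  0.1324 -1.2129]
shift cm [-0.0809 17.0174  0.2077]
turn [ 0.0028 -0.0027 -0.0001]
turn [0.0001 3.1389 0.0044]
```

>>> step_arm:
  plan:
    - {"x": -0.1, "y": 5, "z": 0.1, "rx": 0.001, "ry": 0, "rz": 0, "grip": 0}
    - {"x": -0.1, "y": 10, "z": 0.1, "rx": 0.001, "ry": 0, "rz": 0, "grip": 0}
    - {"x": -0.1, "y": 14, "z": 0.1, "rx": 0.001, "ry": 0, "rz": 0, "grip": 0}
    - {"x": -0.1, "y": 16, "z": 0.1, "rx": 0.001, "ry": 0, "rz": 0, "grip": 0}
    - {"x": -0.1, "y": 16.5, "z": 0.1, "rx": 0.001, "ry": 0, "rz": 0, "grip": 0}
    - {"x": -0.1, "y": 16.5, "z": 0.1, "rx": 0.001, "ry": 0, "rz": 0, "grip": 0}
    - {"x": -0.1, "y": 16.5, "z": 0.1, "rx": 0.001, "ry": 0, "rz": 0, "grip": 0}

```text
time_s: 33.92
tcp_pos: [0.4227, -0.2297, 0.0244]
tcp_rot: [-0.511, 0.511, -0.488, 0.49]
wrist_force: [0.4, -0.2, -1.2]
finger_gap: 0.039
```

>>> step_arm:
  plan:
    - {"x": 0, "y": 0.3, "z": 0, "rx": 0, "ry": 0, "rz": 0, "grip": 0}
    - {"x": 0, "y": 0.55, "z": 0, "rx": 0, "ry": 0, "rz": 0, "grip": 0}
    - {"x": 0, "y": 0.65, "z": 0, "rx": 0, "ry": 0, "rz": 0, "grip": 0}
    - {"x": 0, "y": 0.65, "z": 0, "rx": 0, "ry": 0, "rz": 0, "grip": 0}
    - {"x": 0, "y": 0.65, "z": 0, "rx": 0, "ry": 0, "rz": 0, "grip": 0}

```text
time_s: 34.55
tcp_pos: [0.4222, -0.2296, 0.0174]
tcp_rot: [-0.51, 0.511, -0.489, 0.489]
wrist_force: [-2.3, 1.4, 4.9]
finger_gap: 0.0389
```

Contact. I'll release and lift.

>>> step_arm:
  plan:
    - {"x": 0, "y": 0, "z": 0, "rx": 0, "ry": 0, "rz": 0, "grip": 0.5}
    - {"x": 0, "y": 0, "z": 0, "rx": 0, "ry": 0, "rz": 0, "grip": 0.6}
    - {"x": 0, "y": 0, "z": 0, "rx": 0, "ry": 0, "rz": 0, "grip": 0.7}
    - {"x": 0, "y": 0, "z": 0, "rx": 0, "ry": 0, "rz": 0, "grip": 0.7}
    - {"x": 0, "y": -3, "z": 0, "rx": 0, "ry": 0, "rz": 0, "grip": 0.7}
    - {"x": 0, "y": -8, "z": 0, "rx": 0, "ry": 0, "rz": 0, "grip": 0.7}
    - {"x": 0, "y": -14, "z": 0, "rx": 0, "ry": 0, "rz": 0, "grip": 0.7}
    - {"x": 0, "y": -18, "z": 0, "rx": 0, "ry": 0, "rz": 0, "grip": 0.7}

```text
time_s: 35.55
tcp_pos: [0.4225, -0.2296, 0.1999]
tcp_rot: [-0.511, 0.511, -0.488, 0.49]
wrist_force: [0.1, 0.2, -0.7]
finger_gap: 0.0598
```

>>> step_arm:
  plan:
    - {"x": -22, "y": -6, "z": 0, "rx": 0, "ry": 0, "rz": 0, "grip": 0.7}
    - {"x": -22, "y": -6, "z": 0, "rx": 0, "ry": 0, "rz": 0, "grip": 0.7}
    - {"x": -22, "y": -6, "z": 0, "rx": 0, "ry": 0, "rz": 0, "grip": 0.7}
    - {"x": -22, "y": -6, "z": 0, "rx": 0, "ry": 0, "rz": 0, "grip": 0.7}
    - {"x": -22, "y": -6, "z": 0, "rx": 0, "ry": 0, "rz": 0, "grip": 0.7}

```text
time_s: 36.17
tcp_pos: [0.4127, -0.0077, 0.2577]
tcp_rot: [0.512, -0.512, 0.487, -0.489]
wrist_force: [-1.1, -0.8, 0.1]
finger_gap: 0.0595
```

Run:
```python
from h import *
F={c:eyes.grab_frame(c) for c in ("top","side")}
a=cv2.resize(F["side"]["color"][90:380,210:420,::-1],None,fx=2,fy=2,interpolation=2)
b=cv2.resize(F["top"]["color"][170:270,370:470,::-1],(370,370),interpolation=2)
b2=cv2.resize(F["top"]["color"][170:270,180:280,::-1],(370,210),interpolation=2)
cv2.imwrite("pics/end.png",np.hstack([a,np.vstack([b,b2])]))
T={"steel":(.476,-.2795,2.5),"green":(.489,.268,3.5)}
for q,z,t in [("hemo_open_c",.0073,"steel"),("hemo_shut_c",.0073,"green"),("clear_bottle_c",.039,"steel"),("white_jar_c",.032,"green"),("sample_box_c",.027,"green"),("amber_bottle_c",.036,"steel")]:
    for c in F:
        x0,y0,w=T[t]; r=np.radians(w); R=np.array([[np.cos(r),np.sin(r)],[-np.sin(r),np.cos(r)]])
        for d in eyes.mark_of(c,q)[:3]:
            p=onz(F[c],d["location"],z)[0]; print(q,c,round(d["confidence"],2),"world",p,t,R@(p-[x0,y0]))
print(telemetry.get_obs()["tcp_pos"])
```

```text
hemo_open_c top 0.75 world [ 0.4843 -0.3198] steel [ 0.0065 -0.0406]
hemo_open_c top 0.69 world [0.251  0.2077] steel [-0.2035  0.4965]
hemo_open_c side 0.79 world [ 0.4859 -0.3107] steel [ 0.0085 -0.0316]
hemo_open_c side 0.69 world [0.2659 0.206 ] steel [-0.1888  0.4942]
hemo_shut_c top 0.67 world [0.5045 0.2281] green [ 0.0131 -0.0408]
hemo_shut_c side 0.78 world [0.4968 0.2363] green [ 0.0059 -0.0321]
clear_bottle_c top 0.66 world [0.4994 0.2235] steel [0.0453 0.5015]
clear_bottle_c top 0.44 world [ 0.4226 -0.226 ] steel [-0.051   0.0558]
clear_bottle_c side 0.59 world [ 0.4271 -0.2328] steel [-0.0468  0.0488]
white_jar_c top 0.82 world [ 0.8087 -0.2582] green [ 0.287  -0.5447]
white_jar_c top 0.74 world [ 0.768  -0.1802] green [ 0.2511 -0.4644]
white_jar_c top 0.67 world [0.4441 0.3175] green [-0.0418  0.0522]
white_jar_c side 0.87 world [ 0.761  -0.1809] green [ 0.2441 -0.4647]
white_jar_c side 0.83 world [ 0.8089 -0.2526] green [ 0.2875 -0.5392]
white_jar_c side 0.79 world [0.4448 0.3151] green [-0.0412  0.0498]
sample_box_c top 0.79 world [0.5334 0.322 ] green [0.0476 0.0512]
sample_box_c side 0.87 world [0.5307 0.341 ] green [0.046  0.0703]
amber_bottle_c top 0.57 world [ 0.6708 -0.0843] steel [0.2031 0.1865]
amber_bottle_c side 0.63 world [ 0.6644 -0.0806] steel [0.1969 0.1905]
amber_bottle_c side 0.25 world [0.4444 0.3142] steel [-0.0056  0.5945]
[ 0.4127 -0.0097  0.2569]
```

View pics/end.png

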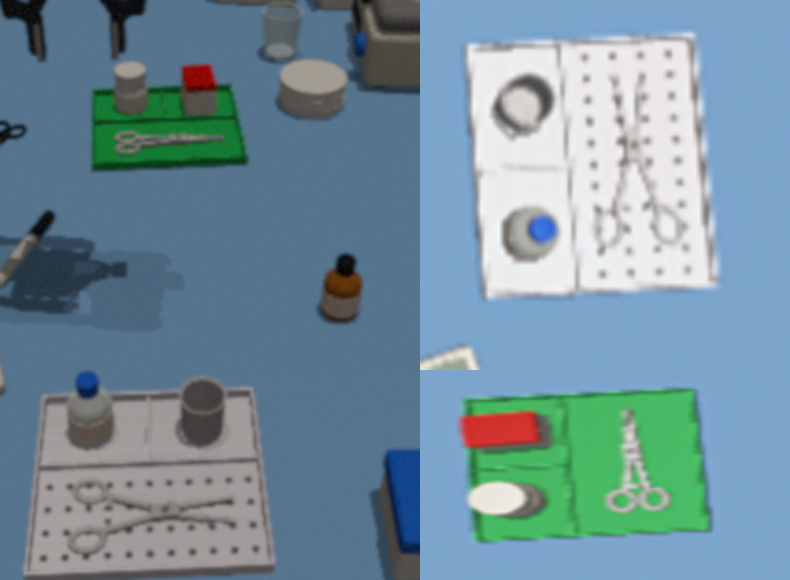

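Everything is in its place: bottle in the free pocket, jar and box upright, both hemostats in their long compartments, amber undisturbed. The open hemostat's V looks a little narrower than at first, so I'll measure its opening.

Run:
```python
from h import *
B=(.395,.565,-.375,-.265); ims=[]
for c in ("top","side"):
    f=eyes.grab_frame(c); ims.append(grid(rect(f,*B,.007,3400),*B,3400,.02))
cv2.imwrite("pics/open.png",np.hstack(ims))
```

```text
(no output)
```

View pics/open.png

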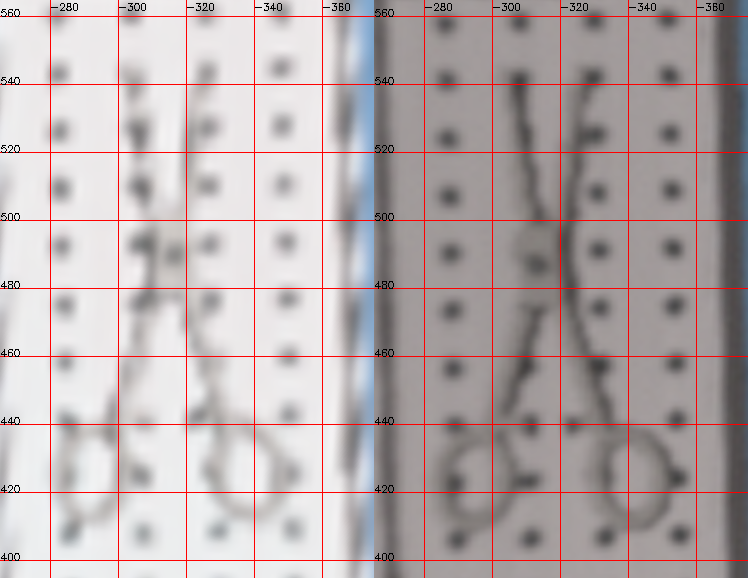

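The opening is about 0.28 to 0.33 rad: rings 46 mm apart centre to centre (58.5 at the start, 25 if shut) and tips about 20 mm apart. That's above the 0.2 limit, and nothing is touching it, so I'll hand in.

```bash
python3 -c "
from rig import bot
print(bot.job_done())"
```

```text
the job is handed in; nothing more can be done
None
```

Both kits are made up and the job is handed in at about 36 s of the 131 s allowed. Nothing was dropped, and the arm ended clear of everything.

- **Steel tray:** the open hemostat lies flat in the long compartment. The clear bottle stands in the free pocket beside the beaker.
- **Green tray:** the shut hemostat lies flat in the long compartment. The white jar and the sample box stand upright, one in each pocket.
- **Amber bottle:** it is still standing. Its measured position differs from the start by about 2 mm in the side camera and about 8 mm in the top camera. The arm never went near it, so I take that as measurement scatter.

**What fell short:**
- **Open hemostat partly closed:** I estimate its opening at about 0.28–0.33 rad at the end, down from 0.44 or slightly more. That is still over the 0.2 rad limit. If it started at the narrow end of its range (0.38 rad), the ring measurement gives about 0.24.
- **Camera disagreement:** the final side and top readings differed by up to about 19 mm (sample box y: 51 mm top, 70 mm side in the tray frame), and the hemostats by up to about 10 mm. All of these readings are inside the allowed ranges.
- **Look-alikes:** the networks also reported the purple jars and the black hemostat. I left those alone.

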